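Brake return spring onto its anchor post

TASK

Take the T-handled spring puller from its wooden stand, hook it into the ring at the end of the brake return spring, stretch the spring and swing its hook onto the anchor post, easing it on gently until it sits fully home: do not overstretch the spring past 40 mm or let the hook snap or be forced against anything (25 N at most). Move the spring only with the puller, never with the fingers. Then unhook the puller and hang it back in its stand, and leave the other things on the bench where they are.

Things in the scene. Friction and masses are not known exactly. Their poses are not given: they have to be found in the camera images.
- brake_plate: Grey brake plate 205 x 88 mm on a wooden jig 215 x 100 mm, fixed; top face 12 mm above the bench, corner bolts 4 mm higher. Origin on the bench; local +x is the pull direction, z up. Spring pivot at local (-75, 0) mm; adjuster disc, 28 mm across, at (55, 0) mm. An 8 mm steel anchor post stands upright on the disc, see adjuster_mid.
- adjuster_mid (a point): Centre of the adjuster disc's top, 14 mm above the bench; axes as brake_plate. The anchor post (8 mm diameter, top 38 mm above the bench) is set eccentrically: its axis is up to 4 mm from here in local x and up to 4 mm in local y. Its true place is NOT measured: feel for it, or look.
- pivot (a point): The spring's pivot pin, point 30 mm above the bench; axes as brake_plate. Spring and hook swing level about it with slight friction, -0.25 to 0.5 rad from plate +x; they cannot lift or tilt. A steel sleeve, 21 mm thick, covers the first 58 mm of the spring.
- hook_end: J hook of 4 mm wire at the spring's free end, lying level, wire 28 to 32 mm above the bench. Origin: centre of the bend (inner radius 6 mm), 114 mm + stretch from the pivot; +x outward along the spring. Bend closed on +x; shank at y = +8 mm, x -30 to 0, then in to the spring's axis at x = -37; tip at y = -8 mm ends at x = -5 mm. Mouth faces -y. A pull ring is on its back.
- hook_tip (a point): End of the hook's short tip, at (-5, -8, 0) mm in hook_end. Starts slack, on the post's +y side. To go on: stretch until the bend centre is 10 mm or more farther from the pivot than the post's axis, swing to -y until the shank meets the post, ease back until the bend sits on it (bend centre then 2 mm nearer the pivot than the post's axis).
- pull_ring (a point): Centre of the closed pull ring on the hook's back: 18 mm inside, 26 mm outside diameter, wire 4 mm, 19 mm outward (+x) of the hook_end origin, 30 mm above the bench. Axes as hook_end.
- stretch (a joint): Stretch of the spring in m, 0 slack. Pull needed = 250 N/m x (stretch + 0.008). Seated on the post it reads about 0.010 to 0.018, by the post's place; 0.030 always lets the tip pass outside the post; past 0.040 the spring is ruined. End stop at 0.045. A hook let go under tension snaps onto the post too hard.
- puller: Spring puller: wooden T-bar handle 94 (local x) x 20 (y) x 24 mm high, 45 to 69 mm above the origin; 6 mm steel shank straight down from its middle. Origin: lower end of the shank, on its axis. There a toe, 3 mm high, 5 wide, reaches 7 mm from the axis to local +x; in use it goes below the ring's wire and points outward. 0.1 to 0.2 kg. Starts in the stand, origin 15 mm above the bench.
- puller_grip (a point): Centre of the puller's handle bar, 57 mm above the shank's lower end; grip the bar here across its 20 mm width. Axes as puller.
- stand: Fixed wooden stand: two cheeks 18 mm thick at local x = +-36 mm (54 mm clear between), 56 mm wide in y, tops 60 mm above the bench. The puller's bar lies across both along local x (toe to +x), shank hanging between. Lips 9 mm high on the cheeks at y = +-15 mm and outward keep the bar. Origin: centre of its foot.
- bell: Bystander: chrome bicycle bell with a push button on top, 54 mm across, 42 mm high. Origin: centre of its underside, on the bench.
- cone_wrench: Bystander: flat steel cone wrench 160 mm long, lying. Origin: centre of its underside, on the bench.
- brake_pad: Bystander: black rubber brake pad 58 x 13 x 11 mm with a 10 mm stud up. Origin: centre of its underside, on the bench.
- headset_cup: Bystander: bronze headset cup, a ring 46 mm across, 24 mm high. Origin: centre of its underside, on the bench.
- oil_can: Bystander: squat blue enamel oil can 72 mm across, 91 mm high with its spout. Origin: centre of its underside, on the bench.
- bearing: Bystander: steel bearing ring 38 mm across, 10 mm high. Origin: centre of its underside, on the bench.
- screwdriver: Bystander: screwdriver 190 mm long, lying. Origin: centre of its underside, on the bench.
There are look-alikes about, which are no part of the job. There is more than one size of the puller; the one meant has the size given above.

How it is judged:
By the outcome, as a careful person would: the job done as asked, in the order asked, and still so for the second after the job is handed in, with the robot touching nothing.
It also fails if it takes over 72 s, if anything falls off the work surface, if the arm or the gripper's body presses on something with over 40 N, if the wrist force passes 120 N, or if a joint passes its speed limit or range.

ROBOT

A 6-joint arm with a two-finger parallel gripper is mounted at the origin on the work surface. World frame = base frame: x ahead of the robot, y to its left, z up, the work surface at z = 0. Lengths are in m, angles in rad, forces in N, time in s.
With the tool pointing down it reaches from about 0.35 to 0.725 m from the base axis. Payload 4.3 kg.
Tool frame: the origin (TCP) lies on the centre line of the jaws, within the pads' length; the fingertips stand 22 mm ahead of it and the grasp point (between the pads) lies 3 mm ahead of it; z points along the fingers, y is the direction in which the jaws open and shut (so a half turn about z gives the same grasp; the last joint's range is limited). The gripper opens to 85 mm and grips with 20 to 120 N. Pads are 22 mm wide; open, the fingers measure 114 mm over their backs; the gripper's body (76 mm by 85 mm) begins 54 mm behind the grasp point. The pads swing forward as they close: fully open they stand 13 mm farther back than shut.
Start: joints at [-1.271, 0.377, 0.081, 1.274, 0, 1.46], TCP at [0.229, -0.527, 0.221] pointing down, gripper open.
Joint ranges: [-2.72, 2.72], [-0.84, 1.66], [-1.02, 1.22], [-1.77, 2.12], [-1.37, 1.28], [-3.14, 3.14]. Speed limits (rad/s): [2.57, 2.57, 3.14, 3.14, 3.14, 3.14].

INTERFACE

Orientations are given as a 3x3 rotation matrix whose columns are the frame's x, y, z axes.
In Python, from plant import env gives the robot as it stands.
- The arm moves only by the tool servo_tool, never from a script. Its argument "deltas" is one flat list of numbers, 7 for each row, row after row: the shift along the tool's x, y, z normalised to -1 to 1, where 1 is 120 mm, then the turn, a rotation vector about the tool's x, y, z normalised to -1 to 1, where 1 is 180 degrees, then the closure, from -1 (fully open) to 1 (shut), so that 0 is half open. In form: [x, y, z, rx, ry, rz, claw, x, y, z, rx, ry, rz, claw, ...]. A call has 1 to 10 rows; each row is the pose to reach, as a shift and turn from the pose commanded when the call began, along the tool's axes at that moment, turning the shorter way round; what a row does not reach only later rows make up. A row lasts 1/10 s, in which the tool goes at most 50 mm and 8.59 degrees, less where a joint would pass 70% of its speed; a pose out of reach is approached as far as the arm can. A call with a number of a shift or a turn outside -1 to 1 is refused whole. A call with a gripper value outside its range is refused whole. The fingers move at their own pace and stop on an object; "squeeze" is the grip in N (left out, the last holds). Time passes only in rows, so rows that repeat a pose let the fingers close. It gives the time, the measured TCP pose, the force and the opening at its end, in the units of the state.
- env.get_obs(): the state, without advancing time (a new reading comes with each control period).
- env.capture(name): name is "scene" or "side" or "wrist"; returns the picture (384x512x3 uint8, blue, green, red); there is no depth.
- env.camera_params(name): a dict with "fx", "fy", "cx", "cy" (pixels), "R" (3x3) and "t" (3): a world point X has camera coordinates R X + t; the wrist camera has in their place "hand_eye" (4x4, takes a point from camera to tool coordinates, whose origin is the TCP and whose axes are the flange's). Camera axes: x right, y down, z forward; pixel columns grow to the right and rows downward; lengths in m; the calibration is good to about 2 mm. A picture is of the moment at which its call begins: read the wrist's pose just before it. camera_params takes no time and is no camera call.
- env.close_job(): hands the job in, once; it reports no verdict.
The state is a dict: "clock": time; "joint_positions": joint angles; "joint_velocities": joint speeds; "tau": joint torques, N m; "ee_pos": TCP position; "tool_rot": TCP orientation; "ft_force": force on the tool from outside, world axes, zero at the start; "torque": the same for the moment, N m; "width": opening from 0.0 (shut) to 1.0 (fully open).
Only numpy, scipy, OpenCV 4.12 (cv2) and the standard library are available. Lean on these libraries where they do the work, as an engineer would, in place of code of your own. Each camera call takes 0.05 s, during which the arm holds its last target.

## Working session

There is one attempt and no reset: what is moved stays moved. The work goes in short steps, Python scripts to look and compute and a tool call to move; the robot and the scene stay as the last step left them, time stands still between calls to the robot, and variables do not carry over. Pictures are saved under pics/ and viewed, and the job is handed in when it is done.

Besides the shell and the picture viewer there is one more tool, called after "Emit:" as name(argument=value, ...) on one line, values as JSON. servo_tool: Moves the arm, as the interface text tells. Scaled input: -1 to 1 covers 120 mm each way for a shift and 180 degrees each way for a turn. Its arguments: {"type":"object","properties":{"deltas":{"type":"array"},"squeeze":{"type":"number"}},"required":["deltas"]}

```bash
ls; mkdir -p pics; cat > h.py <<'E'
import numpy as np,cv2,json
from plant import env
E
python3 - <<'E'
from h import *
for n in ["scene","side","wrist"]:
    im=env.capture(n); cv2.imwrite(f"pics/{n}0.png",im)
    p=env.camera_params(n); print(n,{k:np.round(np.array(v),4).tolist() for k,v in p.items()})
o=env.get_obs(); print({k:np.round(v,4).tolist() for k,v in o.items()})
E
```

```text
pics
scene {'fx': 395.4309, 'fy': 395.4309, 'cx': 256.0292, 'cy': 187.2079, 'R': [[-0.3891, 0.9211, 0.0133], [0.7944, 0.3428, -0.5014], [-0.4664, -0.1845, -0.8651]], 't': [0.1918, -0.4299, 1.3594]}
side {'fx': 396.5738, 'fy': 396.5738, 'cx': 262.9583, 'cy': 189.7704, 'R': [[-0.9986, -0.0524, -0.0022], [-0.0388, 0.7678, -0.6396], [0.0352, -0.6386, -0.7687]], 't': [0.5594, 0.0401, 0.932]}
wrist {'fx': 273.7142, 'fy': 273.7142, 'cx': 252.9982, 'cy': 192.5904, 'hand_eye': [[-0.0008, -0.9628, -0.2701, 0.0672], [1.0, -0.0008, -0.0004, 0.0011], [0.0002, -0.2701, 0.9628, -0.1543], [0.0, 0.0, 0.0, 1.0]]}
{'clock': 0.15, 'joint_positions': [-1.2713, 0.3779, 0.08, 1.2744, -0.0, 1.4605], 'joint_velocities': [-0.0008, -0.0024, 0.0041, 0.0011, 0.0007, -0.0004], 'tau': [0.0015, -46.4036, 27.017, 0.0138, -0.0001, 0.0], 'ee_pos': [0.229, -0.5269, 0.2199], 'tool_rot': [[0.9172, 0.3984, -0.0005], [0.3984, -0.9172, 0.0015], [0.0002, -0.0015, -1.0]], 'ft_force': [-0.5579, -0.3078, 0.0568], 'torque': [0.0476, 0.0293, 0.01], 'width': 0.9997}
```

View pics/scene0.png

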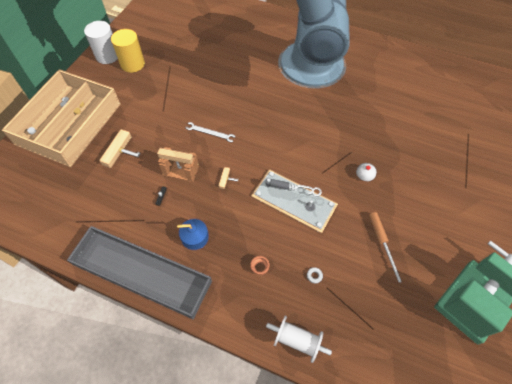

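View pics/side0.png

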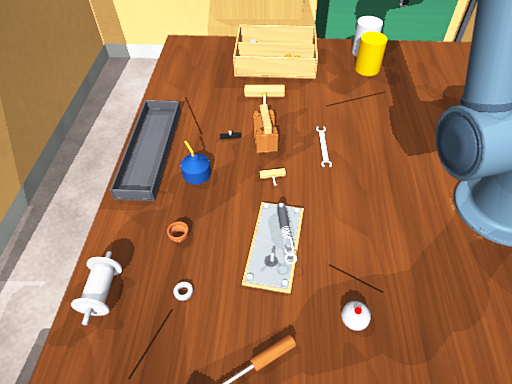

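View pics/wrist0.png

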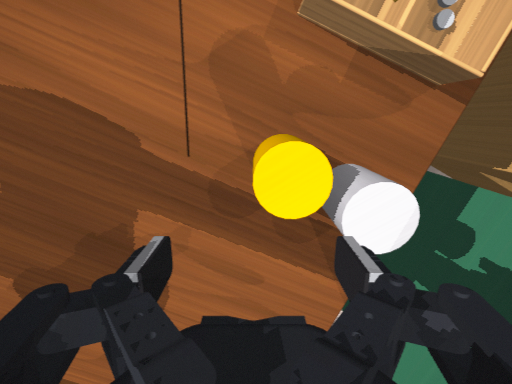

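The scene view shows the stand with the puller at about (178,162) and the plate at (295,200), with the pivot end near (272,184) and the ring near (318,191). Loose look-alike pullers lie at (118,148) and (226,178). I'll zoom in next.

```bash
python3 - <<'E'
from h import *
a=cv2.imread("pics/scene0.png");b=cv2.imread("pics/side0.png")
c1=cv2.resize(a[165:237,245:345],None,fx=8,fy=8,interpolation=cv2.INTER_CUBIC)
c2=cv2.resize(b[195:300,235:310],None,fx=5.7,fy=5.7,interpolation=cv2.INTER_CUBIC)
cv2.imwrite("pics/z1.png",c1);cv2.imwrite("pics/z2.png",c2)
c3=cv2.resize(a[140:190,145:215],None,fx=6,fy=6,interpolation=cv2.INTER_CUBIC)
c4=cv2.resize(b[80:160,235:295],None,fx=6,fy=6,interpolation=cv2.INTER_CUBIC)
h=np.zeros((480,790,3),np.uint8);h[:300,:420]=c3;h[:480,425:785]=c4
cv2.imwrite("pics/z3.png",h)
E
```

```text
(no output)
```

View pics/z1.png

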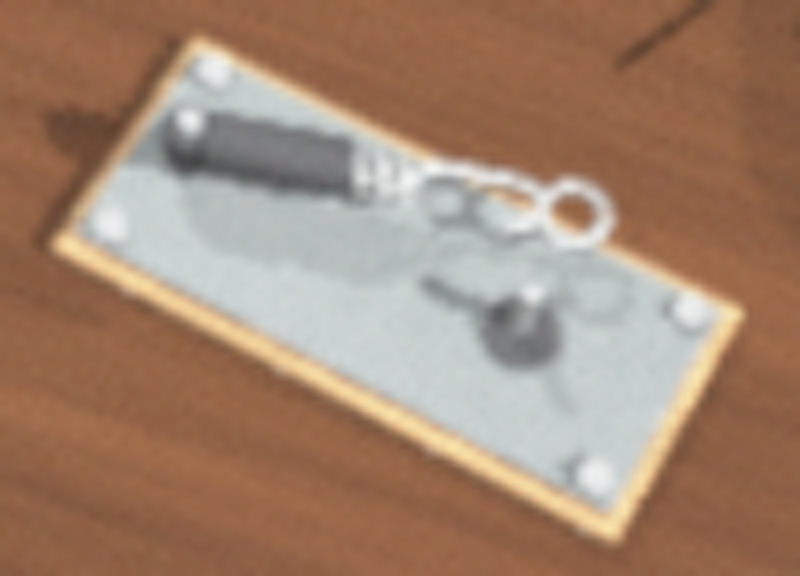

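View pics/z2.png

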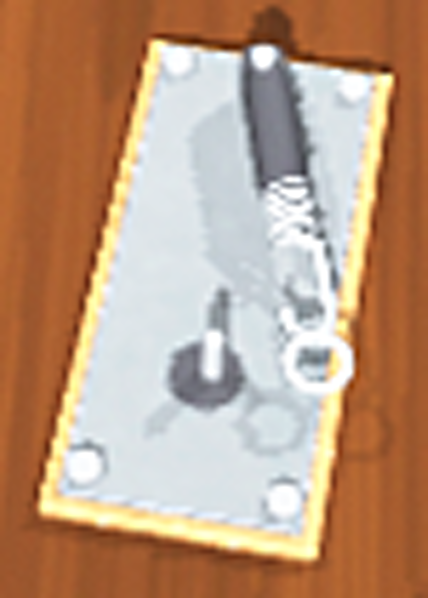

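View pics/z3.png

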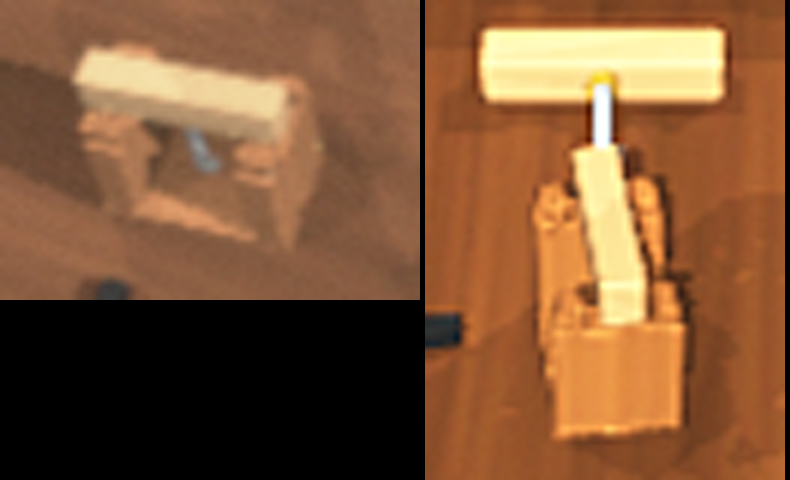

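```bash
cat > h.py <<'E'
import numpy as np,cv2
from plant import env
def cam(n,obs=None):
    p=env.camera_params(n)
    K=np.array([[p['fx'],0,p['cx']],[0,p['fy'],p['cy']],[0,0,1]])
    if n=='wrist':
        H=np.array(p['hand_eye']);T=np.eye(4);T[:3,:3]=obs['tool_rot'];T[:3,3]=obs['ee_pos']
        W=np.linalg.inv(T@H);return K,W[:3,:3],W[:3,3]
    return K,np.array(p['R']),np.array(p['t'])
def plane(c,uv,z):
    K,R,t=c;C=-R.T@t
    d=(R.T@np.linalg.inv(K)@np.array([uv[0],uv[1],1.]))
    return C+d*(z-C[2])/d[2]
def proj(c,X):
    K,R,t=c;v=K@(R@np.array(X,float)+t);return v[:2]/v[2]
def tri(cs,uvs):
    A=[];b=[]
    for c,uv in zip(cs,uvs):
        K,R,t=c;C=-R.T@t;d=R.T@np.linalg.inv(K)@np.array([uv[0],uv[1],1.]);d/=np.linalg.norm(d)
        P=np.eye(3)-np.outer(d,d);A.append(P);b.append(P@C)
    A=np.vstack(A);b=np.concatenate(b);x=np.linalg.lstsq(A,b,rcond=None)[0]
    return x,np.linalg.norm(A@x-b)
def rigid2(L,W):
    L=np.array(L)[:,:2];W=np.array(W)[:,:2];l=L.mean(0);w=W.mean(0)
    a=L-l;b=W-w;th=np.arctan2((a[:,0]*b[:,1]-a[:,1]*b[:,0]).sum(),(a*b).sum())
    R=np.array([[np.cos(th),-np.sin(th)],[np.sin(th),np.cos(th)]]);t=w-R@l
    return th,t,np.linalg.norm((R@L.T).T+t-W,axis=1)
E
python3 - <<'E'
from h import *
S=cam('scene');D=cam('side')
s=lambda x,y:(245+(x-3.5)/8,165+(y-3.5)/8)
d=lambda x,y:(235+(x-2.3)/5.7,195+(y-2.3)/5.7)
s3=lambda x,y:(145+(x-2.5)/6,140+(y-2.5)/6)
d3=lambda x,y:(235+(x-425-2.5)/6,80+(y-2.5)/6)
# bolts tops z=.016
bs=[s(213,70),s(108,222),s(688,310),s(595,473)]
bd=[d(355,86),d(178,62),d(285,500),d(83,465)]
for a,b in zip(bs,bd): print('bolt',plane(S,a,.016),plane(D,b,.016))
# plate/jig corners : order pivot+y, pivot-y, anchor+y, anchor-y (guess)
L=[(-107.5,50),(-107.5,-50),(107.5,50),(107.5,-50)]
cs=[s(195,37),s(52,243),s(745,313),s(618,543)]
cd=[d(390,72),d(152,40),d(318,560),d(42,515)]
for z in(.0,.01,):
  for C,cc in((S,cs),(D,cd)):
    W=[plane(C,u,z)*1000 for u in cc];print(z,rigid2(L,W))
print('pivot',tri([S,D],[s(190,122),d(263,57)]))
print('post top',tri([S,D],[s(535,292),d(213,335)]))
print('disc',plane(S,s(522,330),.014),plane(D,d(205,375),.014))
print('ring',tri([S,D],[s(576,214),d(319,362)]),plane(S,s(576,214),.03),plane(D,d(319,362),.03))
print('bar',[plane(S,u,.084) for u in(s3(82,67),s3(285,98))],[plane(D,u,.084) for u in(d3(597,150),d3(622,280))])
E
```

```text
bolt [0.48390795 0.04218272 0.016     ] [0.47997465 0.04473028 0.016     ]
bolt [0.55506326 0.03198856 0.016     ] [0.55156441 0.03620391 0.016     ]
bolt [0.50899106 0.22478394 0.016     ] [0.5048819  0.22741238 0.016     ]
bolt [0.57885761 0.2149348  0.016     ] [0.57660141 0.21756268 0.016     ]
0.0 (np.float64(1.4340520365945388), array([527.74041765, 128.78687167]), array([1.15818646, 1.41323182, 1.13287698, 1.30408346]))
0.0 (np.float64(1.4452200423426005), array([527.80195663, 127.25585252]), array([2.17593442, 1.47325061, 1.74820206, 1.97956036]))
0.01 (np.float64(1.4340520365945386), array([533.19428863, 129.75441497]), array([0.96805657, 0.96385847, 0.66573492, 0.70895258]))
0.01 (np.float64(1.4452200423426007), array([527.79584315, 133.53008242]), array([0.99827738, 0.94591289, 1.21395257, 1.07887159]))
pivot (array([0.51752303, 0.0462237 , 0.03446757]), np.float64(8.308416048200382e-05))
post top (array([0.5331719 , 0.1752736 , 0.03604486]), np.float64(0.0016080538028867219))
disc [0.53728425 0.17563801 0.014     ] [0.53489467 0.17810474 0.014     ]
ring (array([0.49427941, 0.17826497, 0.02638932]), np.float64(0.0008138429947634753)) [0.4969385  0.17881831 0.03      ] [0.49407089 0.17984633 0.03      ]
bar [array([ 0.57887774, -0.25032781,  0.084     ]), array([ 0.55776569, -0.15928662,  0.084     ])] [array([ 0.57204558, -0.24556861,  0.084     ]), array([ 0.55721775, -0.16056293,  0.084     ])]
```

```bash
cat >> h.py <<'E'
from scipy.spatial.transform import Rotation as Ro
def Rdown(yaw):
    c,s=np.cos(yaw),np.sin(yaw);return np.array([[c,s,0],[s,-c,0],[0,0,-1.]])
def go(p0,R0,p1,R1):
    d=R0.T@(np.array(p1)-p0)/.12; r=Ro.from_matrix(R0.T@R1).as_rotvec()/np.pi
    return np.round(d,4).tolist(),np.round(r,4).tolist()
def st():
    o=env.get_obs();print('t',round(o['clock'],2),'p',np.round(o['ee_pos'],4),'yaw',round(np.arctan2(o['tool_rot'][1,0],o['tool_rot'][0,0]),4),'F',np.round(o['ft_force'],2),'T',np.round(o['torque'],3),'w',round(o['width'],3));return o
E
python3 - <<'E'
from h import *
o=st()
p0=np.array([.229,-.527,.221]);R0=o['tool_rot'];
a=p0;A=R0
for f in (.25,.5,.75,1):
    p1=p0+(np.array([.567,-.204,.23])-p0)*f;y=.41+(1.78-.41)*f;R1=Rdown(y)
    print(go(a,A,p1,R1));a=p1;A=R1
E
```

```text
t 0.15 p [ 0.229  -0.5269  0.2199] yaw 0.4098 F [-0.56 -0.31  0.06] T [0.048 0.029 0.01 ] w 1.0
([0.914, -0.3367, -0.0181], [-0.0005, -0.0001, -0.1091])
([0.9739, -0.0099, -0.0188], [0.0, 0.0, -0.109])
([0.9207, 0.3177, -0.0188], [0.0, 0.0, -0.109])
([0.7605, 0.6085, -0.0188], [0.0, 0.0, -0.109])
```

Emit:
servo_tool(deltas=[0.914, -0.337, -0.018, 0, 0, -0.109, -1, 0.914, -0.337, -0.018, 0, 0, -0.109, -1, 0.914, -0.337, -0.018, 0, 0, -0.109, -1])

```text
clock: 0.45
ee_pos: [0.3156, -0.4435, 0.2226]
tool_rot: [[0.726, 0.688, 0.001], [0.688, -0.726, 0.002], [0.002, -0.001, -1.0]]
ft_force: [-0.1, -0.3, 0.4]
width: 1.003
```

Emit:
servo_tool(deltas=[0.974, -0.01, -0.019, 0, 0, -0.109, -1, 0.974, -0.01, -0.019, 0, 0, -0.109, -1, 0.974, -0.01, -0.019, 0, 0, -0.109, -1])

```text
clock: 0.75
ee_pos: [0.4003, -0.363, 0.225]
tool_rot: [[0.452, 0.892, 0.001], [0.892, -0.452, 0.001], [0.001, 0.0, -1.0]]
ft_force: [-0.8, -0.5, 0.2]
width: 1.002
```

Emit:
servo_tool(deltas=[0.921, 0.318, -0.019, 0, 0, -0.109, -1, 0.921, 0.318, -0.019, 0, 0, -0.109, -1, 0.921, 0.318, -0.019, 0, 0, -0.109, -1])

```text
clock: 1.05
ee_pos: [0.485, -0.2823, 0.2271]
tool_rot: [[0.126, 0.992, 0.001], [0.992, -0.126, 0.001], [0.001, 0.0, -1.0]]
ft_force: [-0.4, -0.8, 0.2]
width: 0.999
```

Emit:
servo_tool(deltas=[0.76, 0.608, -0.019, 0, 0, -0.109, -1, 0.76, 0.608, -0.019, 0, 0, -0.109, -1, 0.76, 0.608, -0.019, 0, 0, -0.109, -1, 0.76, 0.608, -0.019, 0, 0, -0.109, -1, 0.76, 0.608, -0.019, 0, 0, -0.109, -1])

```text
clock: 1.55
ee_pos: [0.5666, -0.205, 0.2292]
tool_rot: [[-0.206, 0.979, -0.001], [0.979, 0.206, -0.001], [-0.0, -0.001, -1.0]]
ft_force: [0.2, -0.4, -0.7]
width: 1.002
```

```bash
python3 - <<'E'
from h import *
o=st();np.savez('w1.npz',**{k:o[k] for k in('ee_pos','tool_rot')})
cv2.imwrite('pics/w1.png',env.capture('wrist'))
E
```

```text
t 1.55 p [ 0.5666 -0.205   0.2292] yaw 1.7783 F [ 0.17 -0.42 -0.68] T [ 0.003 -0.006 -0.007] w 1.002
```

View pics/w1.png

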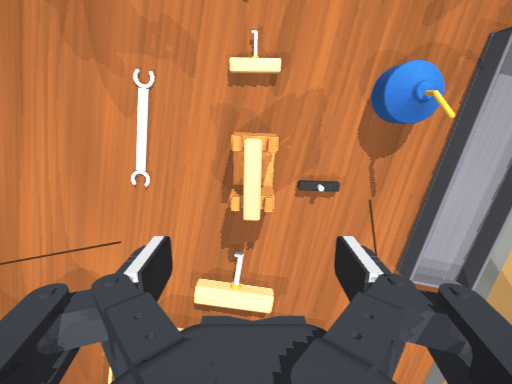

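The wrist view shows the bar lying in the stand, running from (253,138) to (252,220). I'll measure its edges by colour.

```bash
python3 - <<'E'
from h import *
d=np.load('w1.npz');c=cam('wrist',d);im=cv2.imread('pics/w1.png')
hsv=cv2.cvtColor(im,cv2.COLOR_BGR2HSV)
print(hsv[160:165,225:280:4].tolist()[0])
cv2.imwrite('pics/z4.png',cv2.resize(im[120:230,215:290],None,fx=5.4,fy=5.4,interpolation=cv2.INTER_CUBIC))
g=im[:,:,0].astype(int)
m=((g>110)&(im[:,:,2]>190)).astype(np.uint8)*255
m[:, :225]=0;m[:,285:]=0;m[:120]=0;m[235:]=0
cs,_=cv2.findContours(m,0,1);k=max(cs,key=cv2.contourArea);r=cv2.minAreaRect(k);print(r)
b=cv2.boxPoints(r);W=np.array([plane(c,u,.084) for u in b]);print(b,W,W.mean(0));print([np.linalg.norm(W[i]-W[i-1]) for i in range(4)])
E
```

```text
[[12, 169, 173], [11, 163, 128], [12, 168, 185], [13, 170, 208], [13, 172, 202], [28, 73, 255], [29, 56, 255], [29, 56, 255], [29, 57, 255], [19, 120, 248], [13, 173, 221], [13, 167, 224], [16, 161, 251], [12, 168, 181]]
((252.34796142578125, 178.51513671875), (18.068546295166016, 81.25489807128906), 1.023030161857605)
[[242.58975 218.97481]
 [244.0405  137.73286]
 [262.10617 138.05547]
 [260.65543 219.29741]] [[ 0.56356222 -0.25564181  0.084     ]
 [ 0.54688166 -0.16379794  0.084     ]
 [ 0.56597764 -0.16014089  0.084     ]
 [ 0.5842968  -0.25169246  0.084     ]] [ 0.56517958 -0.20781827  0.084     ]
[np.float64(0.021107352916838084), np.float64(0.09334633376884535), np.float64(0.019443003287556056), np.float64(0.09336638402651057)]
```

View pics/z4.png

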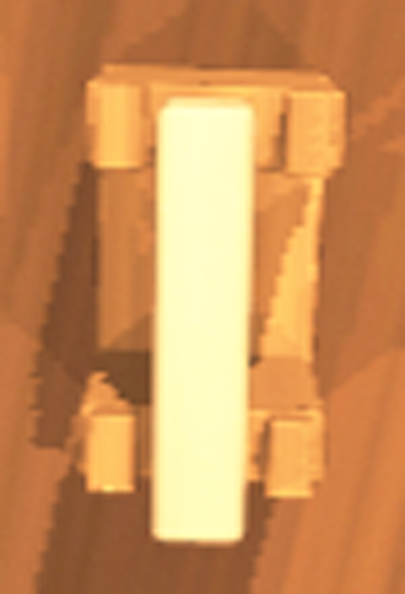

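```bash
python3 - <<'E'
from h import *
S=cam('scene');D=cam('side')
f=lambda p:((np.array(p)-[145,140])*6+2.5).round(0)
c=np.array([.5652,-.2078,0]);u=np.array([np.cos(1.759),np.sin(1.759),0])
for z in(.084,.06,.0165):print(z,f(proj(S,c+[0,0,z])))
for k in(-7,7):print(k,f(proj(S,c+u*k/1000+[0,0,.0165])))
a=cv2.imread("pics/scene0.png");cv2.imwrite('pics/z5.png',cv2.resize(a[148:182,155:202],None,fx=16,fy=16,interpolation=cv2.INTER_CUBIC))
g=lambda p:((np.array(p)-[155,148])*16+8).round(0)
for z in(.06,.0165):print(z,g(proj(S,c+[0,0,z])))
for k in(-7,7):print(k,g(proj(S,c+u*k/1000+[0,0,.0165])))
E
```

```text
0.084 [181.  75.]
0.06 [189. 105.]
0.0165 [204. 158.]
-7 [190. 155.]
7 [218. 160.]
0.06 [346. 154.]
0.0165 [386. 294.]
-7 [348. 287.]
7 [424. 301.]
```

View pics/z5.png

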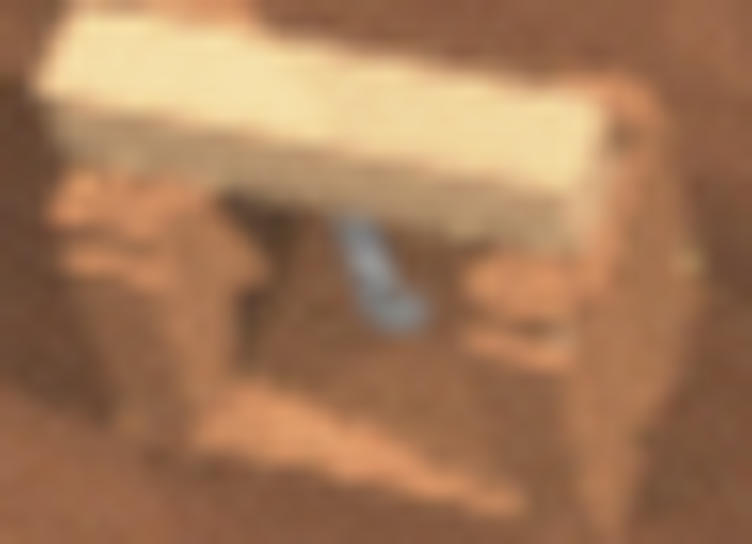

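The bar top measures 93.4 x 20 mm, which matches the puller meant, and the toe points to world +y. I'll descend part way and look again.

```bash
python3 - <<'E'
from h import *
print(go(np.array([.567,-.204,.23]),Rdown(1.78),[.5655,-.206,.14],Rdown(1.759)))
E
```

```text
([-0.0137, -0.0157, 0.75], [0.0, 0.0, 0.0067])
```

Emit:
servo_tool(deltas=[-0.0137, -0.0157, 0.75, 0, 0, 0.0067, -1, -0.0137, -0.0157, 0.75, 0, 0, 0.0067, -1, -0.0137, -0.0157, 0.75, 0, 0, 0.0067, -1, -0.0137, -0.0157, 0.75, 0, 0, 0.0067, -1])

```text
clock: 2.0
ee_pos: [0.5642, -0.2073, 0.1399]
tool_rot: [[-0.184, 0.983, -0.002], [0.983, 0.184, 0.001], [0.001, -0.002, -1.0]]
ft_force: [0.1, 0.3, 0.9]
width: 0.995
```

```bash
python3 - <<'E'
from h import *
o=st();im=env.capture('wrist');cv2.imwrite('pics/w2.png',im);c=cam('wrist',o)
g=im[:,:,0].astype(int)
m=((g>110)&(im[:,:,2]>190)).astype(np.uint8)*255
m[:, :215]=0;m[:,295:]=0
m=cv2.morphologyEx(m,cv2.MORPH_OPEN,np.ones((3,3)))
cs,_=cv2.findContours(m,0,1);
for k in cs:
  if cv2.contourArea(k)<500: continue
  r=cv2.minAreaRect(k);b=cv2.boxPoints(r);W=np.array([plane(c,u,.084) for u in b]);print(r,b.tolist(),W,W.mean(0));print([np.linalg.norm(W[i]-W[i-1]) for i in range(4)])
E
```

```text
t 2.0 p [ 0.5642 -0.2073  0.1399] yaw 1.756 F [0.13 0.28 0.87] T [-0.004 -0.036  0.013] w 0.995
((254.99996948242188, 199.99996948242188), (111.99998474121094, 23.999996185302734), 90.0) [[242.99996948242188, 143.99996948242188], [266.9999694824219, 143.99996948242188], [266.9999694824219, 255.99996948242188], [242.99996948242188, 255.99996948242188]] [[ 0.54719482 -0.16318897  0.084     ]
 [ 0.56512141 -0.15984171  0.084     ]
 [ 0.58371929 -0.25246194  0.084     ]
 [ 0.56360639 -0.25623545  0.084     ]] [ 0.56491047 -0.20793202  0.084     ]
[np.float64(0.09448273688840099), np.float64(0.0182364151457969), np.float64(0.09446898218394749), np.float64(0.02046382359300358)]
((255.0, 44.49999237060547), (67.99998474121094, 18.999996185302734), -0.0) [[221.0, 53.99999237060547], [221.0, 34.99999237060547], [289.0, 34.99999237060547], [289.0, 53.99999237060547]] [[ 0.5212708  -0.10473195  0.084     ]
 [ 0.51946004 -0.09298746  0.084     ]
 [ 0.56539282 -0.08444315  0.084     ]
 [ 0.56798256 -0.09603747  0.084     ]] [ 0.54352656 -0.09455001  0.084     ]
[np.float64(0.047514022059918865), np.float64(0.011883255898329111), np.float64(0.04672071802024212), np.float64(0.011880026377168553)]
```

View pics/w2.png

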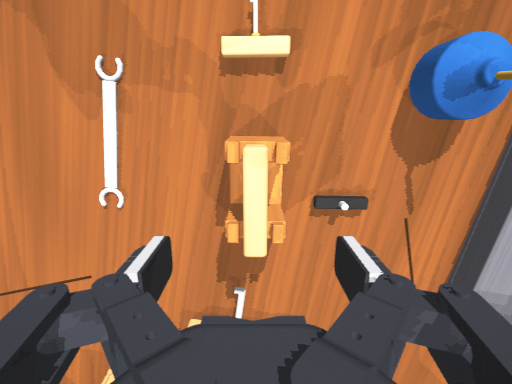

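The bar is centred between the jaws, with its centre at (255,200), which is world (0.565, -0.208). I'll go down and grip.

Emit:
servo_tool(deltas=[-0.0115, -0.0065, 0.55, 0, 0, 0, -1, -0.0115, -0.0065, 0.55, 0, 0, 0, -1, -0.0115, -0.0065, 0.55, 0, 0, 0, -1, -0.0115, -0.0065, 0.55, 0, 0, 0, 1, -0.0115, -0.0065, 0.55, 0, 0, 0, 1, -0.0115, -0.0065, 0.55, 0, 0, 0, 1, -0.0115, -0.0065, 0.55, 0, 0, 0, 1, -0.0115, -0.0065, 0.55, 0, 0, 0, 1, -0.0115, -0.0065, 0.55, 0, 0, 0, 1, -0.0115, -0.0065, 0.55, 0, 0, 0, 1], squeeze=110)

```text
clock: 3.05
ee_pos: [0.5651, -0.208, 0.0736]
tool_rot: [[-0.187, 0.982, -0.0], [0.982, 0.187, -0.0], [-0.0, -0.0, -1.0]]
ft_force: [0.2, 0.1, -0.2]
width: -0.0
```

```bash
python3 - <<'E'
from h import *
o=st()
E
```

```text
t 3.05 p [ 0.5651 -0.208   0.0736] yaw 1.7585 F [ 0.24  0.06 -0.2 ] T [-0.041  0.005 -0.035] w -0.0
```

```bash
python3 - <<'E'
from h import *
a=env.capture('wrist');b=env.capture('side');c=env.capture('scene')
cv2.imwrite('pics/w3.png',a)
h=np.zeros((480,790,3),np.uint8)
h[:480,:395]=cv2.resize(b[75:171,225:304],None,fx=5,fy=5)
h[:450,395:785]=cv2.resize(c[120:195,145:210],None,fx=6,fy=6)
cv2.imwrite('pics/z6.png',h)
E
```

```text
(no output)
```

View pics/w3.png

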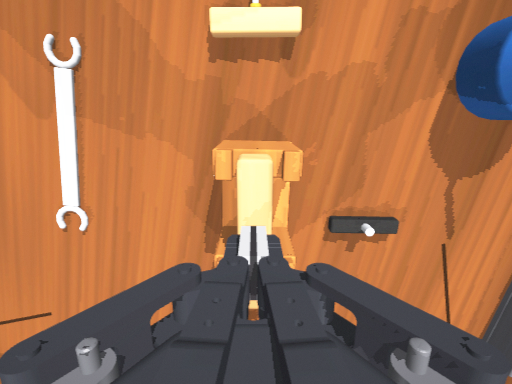

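View pics/z6.png

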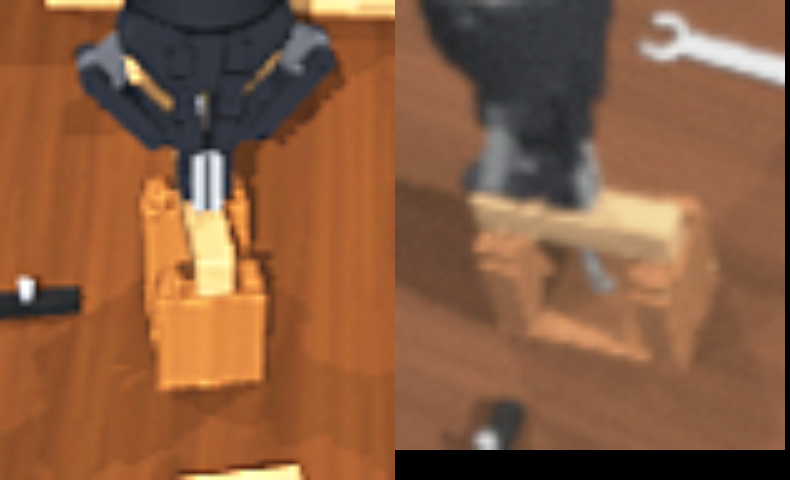

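```bash
python3 - <<'E'
from h import *
o=st();c=cam('wrist',o);R=o['tool_rot'];p=o['ee_pos']
for z in(0.022,0.0,-.02,-.04):
  for x in (.011,):print(z,proj(c,p+R@[x,0,z]).round(1),proj(cam('side'),p+R@[x,0,z]).round(1),proj(cam('scene'),p+R@[x,0,z]).round(1))
for z in(.084,.06,.03):print(z,proj(c,[.565,-.208,z]).round(1),[proj(cam('side'),np.array([.565,-.208,z])+s*R[:,0]*.047).round(1) for s in(-1,1)],[proj(cam('scene'),np.array([.565,-.208,z])+s*R[:,0]*.047).round(1) for s in(-1,1)])
E
python3 - <<'E'
import cv2
a=cv2.imread('pics/w3.png');cv2.imwrite('pics/z7.png',cv2.resize(a[130:290,190:320],None,fx=3.7,fy=3.7,interpolation=cv2.INTER_CUBIC))
E
```

```text
t 3.2 p [ 0.5651 -0.208   0.0735] yaw 1.7585 F [-0.56 -0.85 -0.06] T [0.012 0.05  0.003] w -0.003
0.022 [254.4 202.1] [265.8 126.3] [180.4 159.6]
0.0 [254.6 213.2] [265.8 119.8] [179.2 155. ]
-0.02 [254.8 226.2] [265.8 113.7] [178.  150.7]
-0.04 [255.  243.1] [265.8 107.4] [176.8 146.3]
0.084 [254.5 237.6] [array([262.8, 102.5]), array([267.8, 125.9])] [array([158. , 148.9]), array([191.5, 155.2])]
0.06 [254.3 221.9] [array([262.8, 109.7]), array([267.8, 133.1])] [array([159.7, 154. ]), array([192.6, 160.2])]
0.03 [254.2 207.3] [array([262.8, 118.4]), array([267.7, 141.8])] [array([161.8, 160.1]), array([194. , 166.2])]
```

View pics/z7.png

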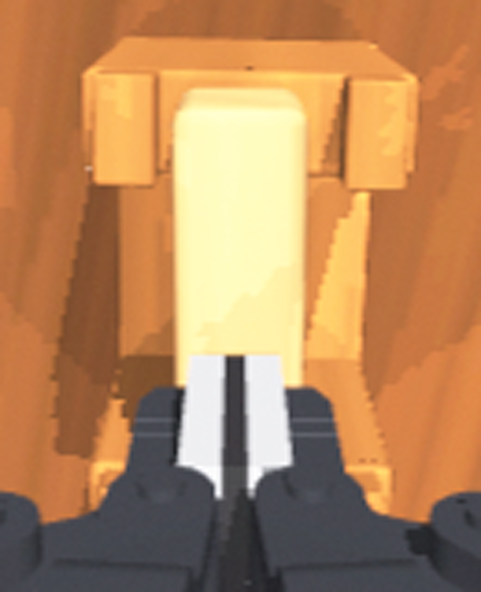

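```bash
python3 - <<'E'
from h import *
d=np.load('w1.npz');c=cam('wrist',d);R=d['tool_rot'];p=d['ee_pos']
for z in(.009,0,-.01,-.02,-.03,-.04):
  print(z,[proj(c,p+R@[x,y,z]).round(0).tolist() for x in(.011,-.011) for y in(-.0425,.0425)])
a=cv2.imread('pics/w1.png');cv2.imwrite('pics/z8.png',cv2.resize(a[220:320,100:400],None,fx=2.6,fy=2.6,interpolation=cv2.INTER_CUBIC))
E
```

```text
0.009 [[187.0, 208.0], [322.0, 208.0], [189.0, 240.0], [320.0, 240.0]]
0 [[184.0, 213.0], [326.0, 213.0], [186.0, 247.0], [323.0, 247.0]]
-0.01 [[179.0, 219.0], [330.0, 219.0], [182.0, 255.0], [327.0, 254.0]]
-0.02 [[174.0, 226.0], [335.0, 226.0], [177.0, 263.0], [332.0, 263.0]]
-0.03 [[169.0, 234.0], [341.0, 234.0], [172.0, 274.0], [337.0, 273.0]]
-0.04 [[162.0, 243.0], [348.0, 243.0], [166.0, 285.0], [344.0, 285.0]]
```

View pics/z8.png

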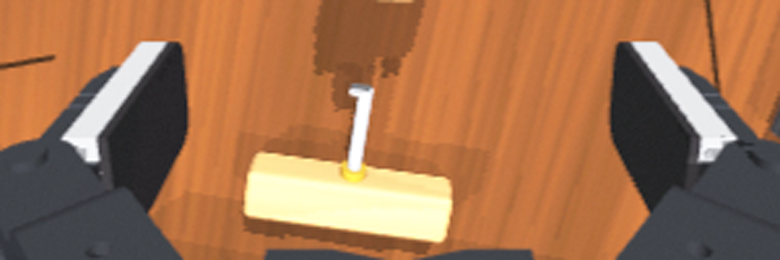

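The gripper shut without taking the bar. In the wrist view the open pads' tip edge sits at about (170,236) to (172,270). That puts it about 38 mm farther back than the stated tip position. I'll open, rise a little and triangulate the fingertips.

Emit:
servo_tool(deltas=[0, 0, 0, 0, 0, 0, -1, 0, 0, 0, 0, 0, 0, -1, 0, 0, 0, 0, 0, 0, -1, 0, 0, -0.4, 0, 0, 0, -1, 0, 0, -0.4, 0, 0, 0, -1, 0, 0, -0.4, 0, 0, 0, -1])

```text
clock: 3.8
ee_pos: [0.5665, -0.2087, 0.1232]
tool_rot: [[-0.187, 0.982, 0.003], [0.982, 0.187, -0.002], [-0.002, 0.003, -1.0]]
ft_force: [0.2, -0.8, 0.3]
width: 0.99
```

```bash
python3 - <<'E'
from h import *
o=st()
a=env.capture('side');b=env.capture('scene')
h=np.zeros((560,790,3),np.uint8)
h[:500,:395]=cv2.resize(a[55:155,225:304],None,fx=5,fy=5,interpolation=cv2.INTER_CUBIC)
h[:450,395:785]=cv2.resize(b[110:200,140:218],None,fx=5,fy=5,interpolation=cv2.INTER_CUBIC)
R=o['tool_rot'];p=o['ee_pos']
for z in(.009,-.03):
  for y in(-.0425,.0425):
    q=p+R@[0,y,z];s=proj(cam('side'),q);t=proj(cam('scene'),q)
    print(z,y,(s-[225,55])*5+2.5,(t-[140,110])*5+[397,2])
    col=(0,255,0) if z>0 else (255,0,255)
    cv2.circle(h,tuple(int(v) for v in (s-[225,55])*5+2.5),4,col,1);cv2.circle(h,tuple(int(v) for v in (t-[140,110])*5+[397,2]),4,col,1)
cv2.imwrite('pics/z9.png',h)
E
```

```text
t 3.8 p [ 0.5665 -0.2087  0.1232] yaw 1.7585 F [ 0.18 -0.82  0.32] T [ 0.011  0.022 -0.009] w 0.99
0.009 -0.0425 [284.153828  241.5682441] [583.30432054 117.48548285]
0.009 0.0425 [116.78176746 255.8365036 ] [532.08932876 245.97460772]
-0.03 -0.0425 [287.08121774 177.31217728] [571.55355856  70.59383948]
-0.03 0.0425 [114.51627964 191.53250216] [518.07357488 201.48564853]
```

View pics/z9.png

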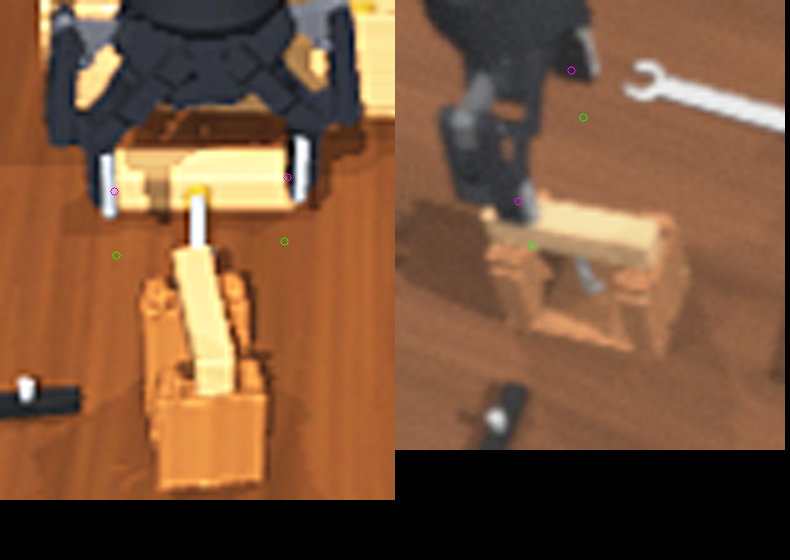

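Both fixed cameras and the wrist view agree. The real fingertips are about 36 mm farther back along the tool axis than stated, at tool z of about -27 mm open and -15 mm shut. So the fingers shut in the air above the bar. I'll command the TCP 37 mm lower, with the force watched.

Emit:
servo_tool(deltas=[0, 0, 0.3, 0, 0, 0, -1, 0, 0, 0.6, 0, 0, 0, -1, 0, 0, 0.7, 0, 0, 0, -1, 0, 0, 0.7, 0, 0, 0, -1])

```text
clock: 4.3
ee_pos: [0.5623, -0.2066, 0.0346]
tool_rot: [[-0.187, 0.982, -0.006], [0.982, 0.187, 0.003], [0.004, -0.006, -1.0]]
ft_force: [-0.7, -0.1, -0.3]
width: 0.999
```

Emit:
servo_tool(deltas=[0, 0, 0, 0, 0, 0, 1, 0, 0, 0, 0, 0, 0, 1, 0, 0, 0, 0, 0, 0, 1, 0, 0, 0, 0, 0, 0, 1, 0, 0, 0, 0, 0, 0, 1], squeeze=60)

```text
clock: 4.8
ee_pos: [0.5661, -0.2084, 0.0387]
tool_rot: [[-0.187, 0.982, 0.002], [0.982, 0.187, -0.001], [-0.001, 0.002, -1.0]]
ft_force: [0.9, 0.1, 4.1]
width: 0.226
```

```bash
python3 - <<'E'
from h import *
o=st()
cv2.imwrite('pics/w4.png',env.capture('wrist'))
E
```

```text
t 4.8 p [ 0.5661 -0.2084  0.0387] yaw 1.7585 F [0.94 0.07 4.07] T [-0.02 -0.14 -0.02] w 0.226
```

View pics/w4.png

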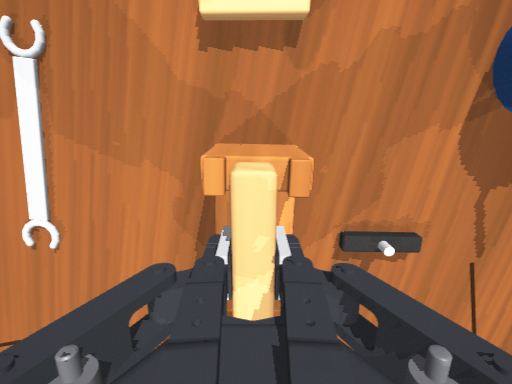

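The bar is gripped: opening 0.226, about 19 mm, and the picture shows it between the pads. Lifting.

Emit:
servo_tool(deltas=[0, 0, 0, 0, 0, 0, 1, 0, 0, -0.08, 0, 0, 0, 1, 0, 0, -0.2, 0, 0, 0, 1, 0, 0, -0.4, 0, 0, 0, 1, 0, 0, -0.6, 0, 0, 0, 1, 0, 0, -0.8, 0, 0, 0, 1, 0, 0, -0.8, 0, 0, 0, 1, 0, 0, -0.8, 0, 0, 0, 1], squeeze=110)

```text
clock: 5.65
ee_pos: [0.5652, -0.2081, 0.1335]
tool_rot: [[-0.187, 0.982, 0.0], [0.982, 0.187, -0.0], [-0.0, 0.0, -1.0]]
ft_force: [-0.5, 1.1, -3.0]
width: 0.22
```

```bash
python3 - <<'E'
from h import *
o=st()
a=env.capture('side');b=env.capture('scene');w=env.capture('wrist')
cv2.imwrite('pics/w5.png',w);cv2.imwrite('pics/s5.png',b)
h=np.zeros((560,790,3),np.uint8)
h[:500,:395]=cv2.resize(a[55:155,225:304],None,fx=5,fy=5,interpolation=cv2.INTER_CUBIC)
h[:450,395:785]=cv2.resize(b[110:200,140:218],None,fx=5,fy=5,interpolation=cv2.INTER_CUBIC)
cv2.imwrite('pics/z10.png',h)
E
```

```text
t 5.65 p [ 0.5652 -0.2081  0.1335] yaw 1.7585 F [-0.48  1.1  -3.  ] T [-0.025 -0.027 -0.006] w 0.22
```

View pics/w5.png

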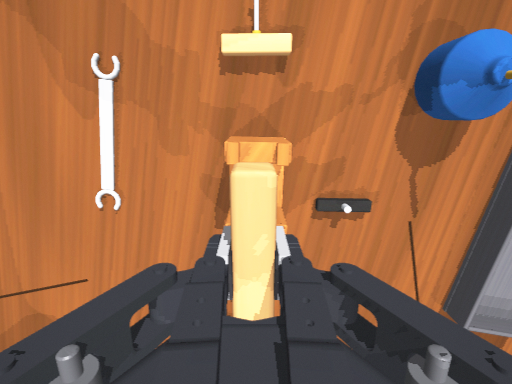

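View pics/z10.png

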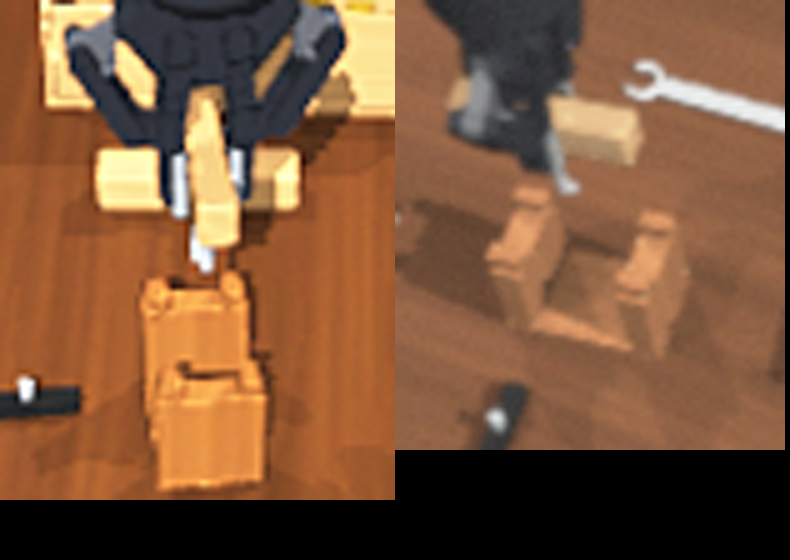

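```bash
python3 - <<'E'
from h import *
S=cam('scene');D=cam('side');o=st();R=o['tool_rot'];p=o['ee_pos']
x,r=tri([S,D],[(173.2,147.6),(265.9,108.1)]);print(x,r,R.T@(x-p))
c=cam('wrist',o)
im=cv2.imread('pics/w5.png');cv2.imwrite('pics/z11.png',cv2.resize(im[140:330,205:305],None,fx=3,fy=3))
for zt in(-.043,-.046,-.049):
  for u in((254,163),(254,167)):
    print(zt,u,(R.T@(plane(c,u,p[2]-zt)-p)).round(4))
# stand bolts: cheek top predictions
for n,px in(('scene',(172,152)),):pass
E
```

```text
t 5.8 p [ 0.5638 -0.2074  0.1317] yaw 1.7584 F [-0.6   0.07 -2.37] T [0.023 0.028 0.016] w 0.218
[ 0.56344103 -0.21007186  0.10101533] 3.343437308537173e-05 [-0.00262028 -0.00079408  0.03071312]
-0.043 (254, 163) [ 0.0484 -0.0005 -0.0429]
-0.043 (254, 167) [ 0.0468 -0.0005 -0.0429]
-0.046 (254, 163) [ 0.0489 -0.0005 -0.0459]
-0.046 (254, 167) [ 0.0473 -0.0005 -0.0459]
-0.049 (254, 163) [ 0.0494 -0.0005 -0.0489]
-0.049 (254, 167) [ 0.0479 -0.0005 -0.0489]
```

View pics/z11.png

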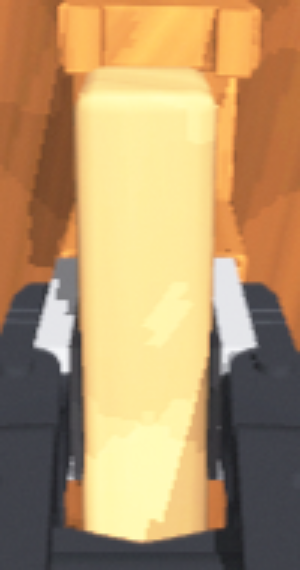

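```bash
python3 - <<'E'
from h import *
p0=np.array([.565,-.2075,.134]);p1=np.array([.525,.06,.16]);a=p0;A=Rdown(1.759)
for f in(.33,.67,1):
  q=p0+(p1-p0)*f;R=Rdown(1.759+(1.6-1.759)*f);print(go(a,A,q,R));a=q;A=R
E
```

```text
([0.7432, 0.0296, -0.0715], [0.0, 0.0, 0.0167])
([0.7663, -0.0097, -0.0737], [0.0, 0.0, 0.0172])
([0.7421, -0.0496, -0.0715], [0.0, 0.0, 0.0167])
```

Emit:
servo_tool(deltas=[0.35, 0.015, -0.0715, 0, 0, 0.0167, 1, 0.743, 0.03, -0.0715, 0, 0, 0.0167, 1, 0.743, 0.03, -0.0715, 0, 0, 0.0167, 1])

```text
clock: 6.1
ee_pos: [0.5495, -0.1144, 0.1407]
tool_rot: [[-0.14, 0.99, -0.004], [0.99, 0.14, 0.004], [0.004, -0.004, -1.0]]
ft_force: [-0.1, -1.1, -2.3]
width: 0.218
```

Emit:
servo_tool(deltas=[0.35, -0.005, -0.0737, 0, 0, 0.0172, 1, 0.766, -0.01, -0.0737, 0, 0, 0.0172, 1, 0.766, -0.01, -0.0737, 0, 0, 0.0172, 1])

```text
clock: 6.4
ee_pos: [0.5362, -0.0239, 0.1499]
tool_rot: [[-0.087, 0.996, -0.003], [0.996, 0.087, 0.003], [0.003, -0.003, -1.0]]
ft_force: [-0.0, -0.6, -2.0]
width: 0.22
```

Emit:
servo_tool(deltas=[0.35, -0.025, -0.0715, 0, 0, 0.0167, 1, 0.742, -0.05, -0.0715, 0, 0, 0.0167, 1, 0.742, -0.05, -0.0715, 0, 0, 0.0167, 1, 0.742, -0.05, -0.0715, 0, 0, 0.0167, 1, 0.742, -0.05, -0.0715, 0, 0, 0.0167, 1])

```text
clock: 6.9
ee_pos: [0.5252, 0.0583, 0.1589]
tool_rot: [[-0.028, 1.0, -0.001], [1.0, 0.028, -0.001], [-0.001, -0.001, -1.0]]
ft_force: [0.7, -0.6, -1.5]
width: 0.219
```

```bash
python3 - <<'E'
from h import *
o=st();np.savez('w6.npz',**{k:o[k] for k in('ee_pos','tool_rot')})
w=env.capture('wrist')
cv2.imwrite('pics/w6.png',w);cv2.imwrite('pics/z12.png',cv2.resize(w[0:200,150:350],None,fx=3,fy=3,interpolation=cv2.INTER_CUBIC))
E
```

```text
t 6.9 p [0.5252 0.0583 0.1589] yaw 1.5987 F [ 0.74 -0.61 -1.55] T [ 0.006 -0.024 -0.025] w 0.219
```

View pics/w6.png

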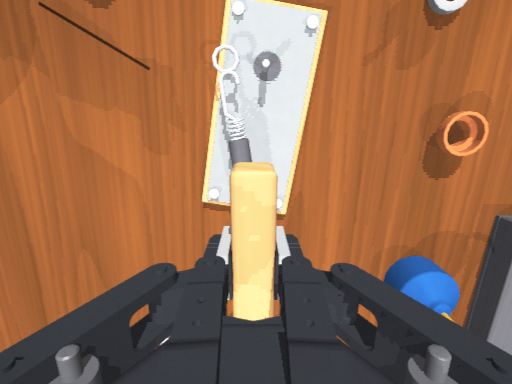

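View pics/z12.png

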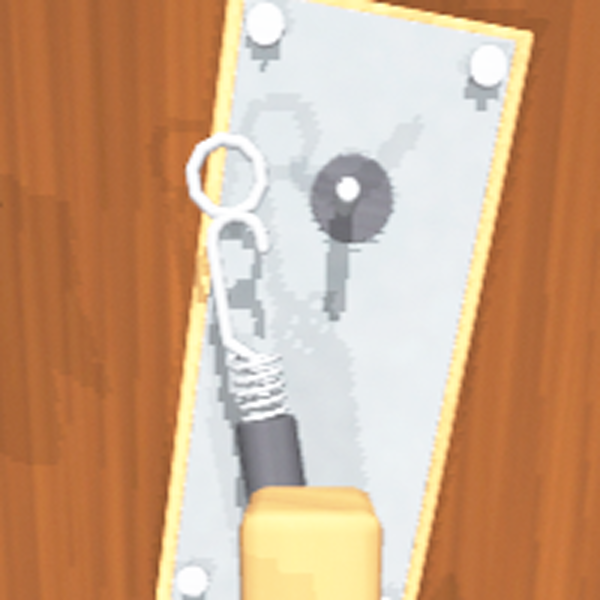

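The wrist view shows the ring centre at (225,58), the post top at (265.5,62), the disc at (267,65.5) and the bolts at (238,7), (312,21) and (213,193).

```bash
python3 - <<'E'
from h import *
d=np.load('w6.npz');c=cam('wrist',d)
f=lambda x,y:(150+(x-1)/3,(y-1)/3)
P=lambda x,y,z:plane(c,f(x,y),z)*1000
print('ring',P(226,175,.03).round(1))
print('bend',P(240,238,.03).round(1))
print('post',P(347,187,.038).round(1));print('disc',P(351,197,.014).round(1))
b=[P(265,24,.016),P(487,66,.016),P(192,580,.016)];print('bolts',np.round(b,1))
print('jig corner',P(531,33,.010).round(1))
# bolts local guess
d1=b[0]-b[2];print(np.linalg.norm(d1),np.linalg.norm(b[0]-b[1]),np.arctan2(d1[1],d1[0]))
S=cam('scene');D=cam('side')
s=lambda x,y:(245+(x-3.5)/8,165+(y-3.5)/8)
e=lambda x,y:(235+(x-2.3)/5.7,195+(y-2.3)/5.7)
print('ring3',tri([c,S,D],[f(226,175),s(576,214),e(319,362)]))
print('post3',tri([c,S,D],[f(347,187),s(535,292),e(213,335)]))
E
```

```text
ring [494.6 177.   30. ]
bend [499.1 158.7  30. ]
post [532.5 173.2  38. ]
disc [534.8 174.3  14. ]
bolts [[505.6 223.4  16. ]
 [576.6 213.6  16. ]
 [480.3  40.2  16. ]]
jig corner [591.1 225.2  10. ]
185.00896240693135 71.76359839699 1.4340474350754269
ring3 (array([0.49417222, 0.17800196, 0.02595777]), np.float64(0.00090259632777466))
post3 (array([0.5327727 , 0.17448848, 0.0347034 ]), np.float64(0.00198068846755809))
```

```bash
python3 - <<'E'
from h import *
print(go(np.array([.525,.06,.16]),Rdown(1.6),[.4949,.1768,.082],Rdown(1.74)))
E
```

```text
([0.9802, -0.2223, 0.65], [0.0, 0.0, -0.0446])
```

Emit:
servo_tool(deltas=[0.35, -0.08, 0.1, 0, 0, -0.0446, 1, 0.7, -0.16, 0.2, 0, 0, -0.0446, 1, 0.98, -0.2223, 0.35, 0, 0, -0.0446, 1, 0.98, -0.2223, 0.55, 0, 0, -0.0446, 1, 0.98, -0.2223, 0.65, 0, 0, -0.0446, 1, 0.98, -0.2223, 0.65, 0, 0, -0.0446, 1, 0.98, -0.2223, 0.65, 0, 0, -0.0446, 1, 0.98, -0.2223, 0.65, 0, 0, -0.0446, 1])

```text
clock: 7.75
ee_pos: [0.4967, 0.1755, 0.0827]
tool_rot: [[-0.166, 0.986, 0.002], [0.986, 0.166, 0.0], [-0.0, 0.002, -1.0]]
ft_force: [-0.5, -0.6, -1.0]
width: 0.224
```

```bash
cat > look.py <<'E'
from h import *
import sys
o=st();k=sys.argv[1]
a=env.capture('side');b=env.capture('scene')
cv2.imwrite(f'pics/side_{k}.png',a);cv2.imwrite(f'pics/scene_{k}.png',b)
h=np.zeros((560,790,3),np.uint8)
h[:560,:390]=cv2.resize(a[220:290,250:299],None,fx=8,fy=8,interpolation=cv2.INTER_CUBIC)[:560,:390]
h[:480,395:787]=cv2.resize(b[155:215,290:339],None,fx=8,fy=8,interpolation=cv2.INTER_CUBIC)[:480,:392]
R=o['tool_rot'];p=o['ee_pos']
q=p+R@[-.0015,-.0005,.025];print('origin est',q.round(4))
for n,off,o2 in(('side',(250,220),(0,0)),('scene',(290,155),(395,0))):
  c=cam(n);print(n,(proj(c,q)-off)*8+3.5+o2,'ring',(proj(c,[.4946,.177,.03])-off)*8+3.5+o2)
cv2.imwrite(f'pics/look_{k}.png',h)
E
python3 look.py a
```

```text
t 7.75 p [0.4967 0.1755 0.0827] yaw 1.7378 F [-0.49 -0.56 -1.01] T [-0.013 -0.005 -0.046] w 0.224
origin est [0.4965 0.1739 0.0577]
side [324.28135537 231.00001961] ring [326.01286458 298.50358728]
scene [609.65752474 246.46953439] ring [608.0932996 286.6220028]
```

View pics/look_a.png

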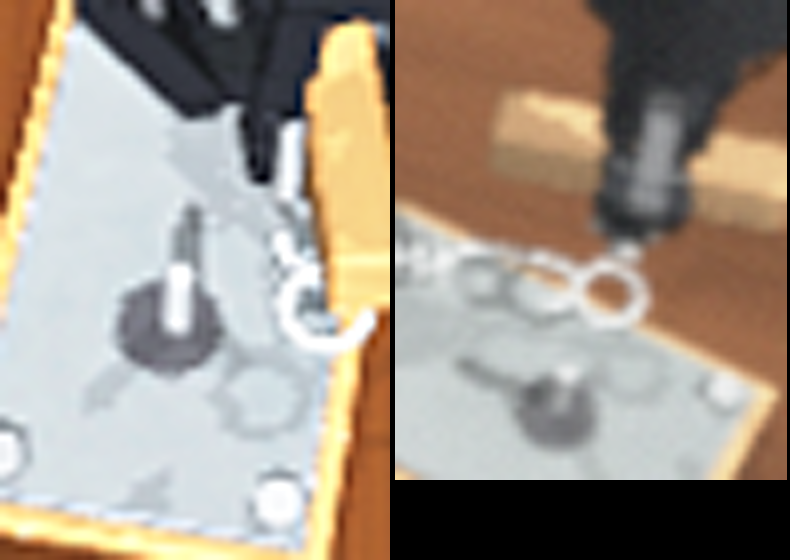

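Emit:
servo_tool(deltas=[0, 0, 0.08, 0, 0, 0, 1, 0, 0, 0.14, 0, 0, 0, 1, 0, 0, 0.14, 0, 0, 0, 1, 0, 0, 0.14, 0, 0, 0, 1, 0, 0, 0.14, 0, 0, 0, 1])

```text
clock: 8.35
ee_pos: [0.4952, 0.1763, 0.0648]
tool_rot: [[-0.168, 0.986, 0.0], [0.986, 0.168, -0.0], [-0.0, -0.0, -1.0]]
ft_force: [0.4, -0.2, -1.4]
width: 0.218
```

```bash
sed -i 's/fx=8,fy=8/fx=8,fy=8/' look.py; python3 look.py b; python3 - <<'E'
import cv2
a=cv2.imread('pics/scene_b.png');cv2.imwrite('pics/zb.png',cv2.resize(a[175:205,300:335],None,fx=18,fy=18,interpolation=cv2.INTER_CUBIC))
E
```

```text
t 8.35 p [0.4952 0.1763 0.0648] yaw 1.7397 F [ 0.44 -0.24 -1.39] T [ 0.045 -0.007  0.007] w 0.218
origin est [0.495  0.1747 0.0398]
side [326.50914497 270.91969028] ring [326.01286458 298.50358728]
scene [605.43692917 270.77737231] ring [608.0932996 286.6220028]
```

View pics/look_b.png

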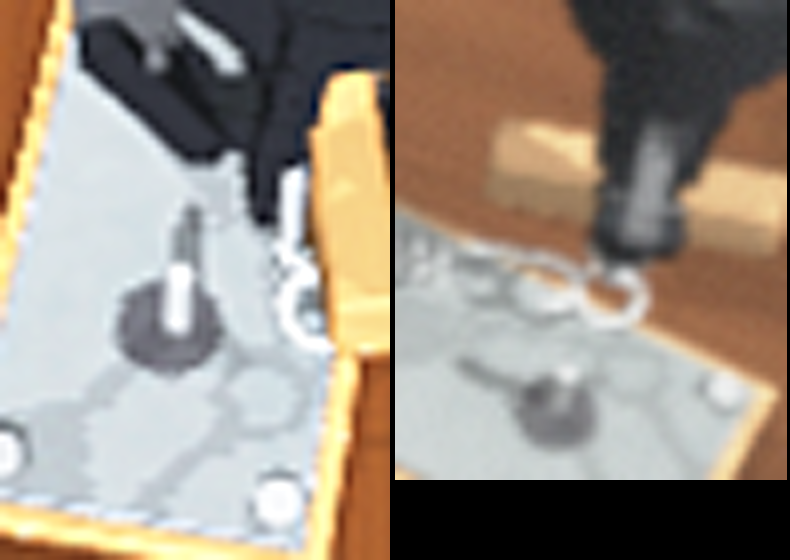

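View pics/zb.png

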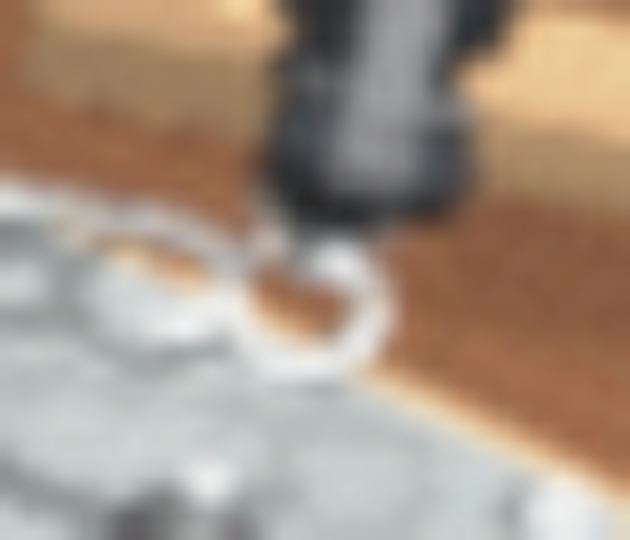

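The fingertip, toe and ring positions agree with the prediction within about 1 mm: the toe is at (318.5,189.8) in the scene view. Inserting.

Emit:
servo_tool(deltas=[0, 0, 0.03, 0, 0, 0, 1, 0, 0, 0.06, 0, 0, 0, 1, 0, 0, 0.08, 0, 0, 0, 1, 0, 0, 0.08, 0, 0, 0, 1])

```text
clock: 8.85
ee_pos: [0.4947, 0.1761, 0.0546]
tool_rot: [[-0.168, 0.986, -0.001], [0.986, 0.168, -0.0], [-0.0, -0.001, -1.0]]
ft_force: [-1.0, 0.2, -1.9]
width: 0.22
```

Emit:
servo_tool(deltas=[0, 0, 0.03, 0, 0, 0, 1, 0, 0, 0.06, 0, 0, 0, 1, 0, 0, 0.08, 0, 0, 0, 1, 0, 0, 0.08, 0, 0, 0, 1, 0, 0, 0.08, 0, 0, 0, 1])

```text
clock: 9.35
ee_pos: [0.4952, 0.1762, 0.0455]
tool_rot: [[-0.168, 0.986, -0.0], [0.986, 0.168, -0.0], [-0.0, -0.0, -1.0]]
ft_force: [-0.6, 0.6, -1.5]
width: 0.221
```

```bash
python3 look.py c; python3 - <<'E'
import cv2
a=cv2.imread('pics/scene_c.png');cv2.imwrite('pics/zc.png',cv2.resize(a[175:205,300:335],None,fx=18,fy=18,interpolation=cv2.INTER_CUBIC))
E
```

```text
t 9.35 p [0.4952 0.1762 0.0455] yaw 1.7396 F [-0.64  0.56 -1.51] T [-0.03   0.002  0.015] w 0.221
origin est [0.4949 0.1746 0.0205]
side [323.00515293 309.13956565] ring [326.01286458 298.50358728]
scene [597.16375685 298.75647449] ring [608.0932996 286.6220028]
```

View pics/zc.png

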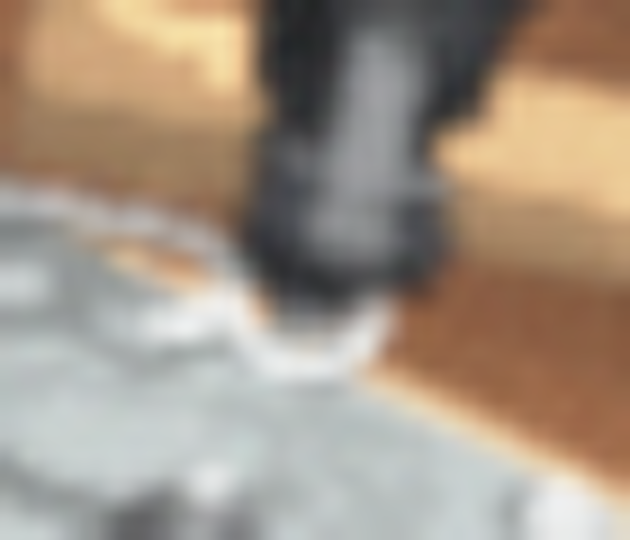

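View pics/look_c.png

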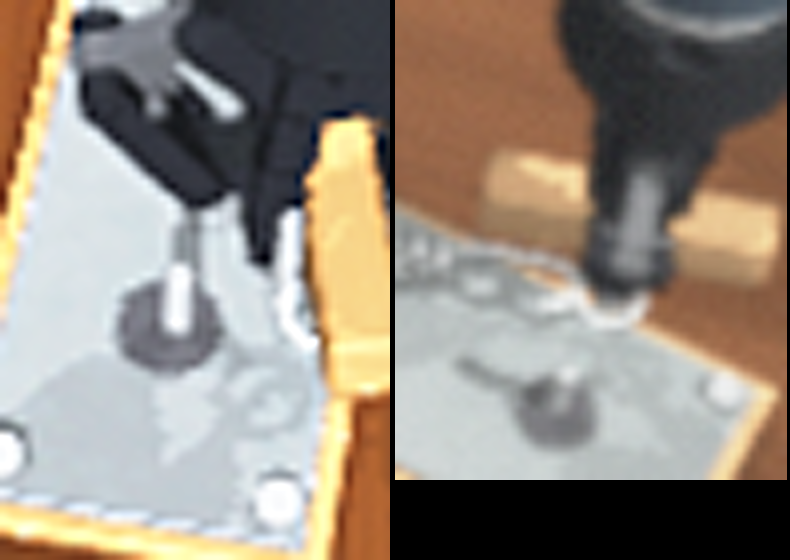

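The shank is in the ring with no unexpected force. I'll pull outward in stages, the first 20 mm.

Emit:
servo_tool(deltas=[0.03, 0, 0, 0, 0, 0, 1, 0.06, 0, 0, 0, 0, 0, 1, 0.08, 0, 0, 0, 0, 0, 1, 0.1, 0, 0, 0, 0, 0, 1, 0.12, 0, 0, 0, 0, 0, 1, 0.14, 0, 0, 0, 0, 0, 1, 0.16, 0, 0, 0, 0, 0, 1, 0.167, 0, 0, 0, 0, 0, 1, 0.167, 0, 0, 0, 0, 0, 1, 0.167, 0, 0, 0, 0, 0, 1])

```text
clock: 10.45
ee_pos: [0.4919, 0.1956, 0.0455]
tool_rot: [[-0.168, 0.986, 0.0], [0.986, 0.168, -0.001], [-0.001, -0.0, -1.0]]
ft_force: [2.0, -5.4, -2.1]
width: 0.215
```

```bash
python3 look.py d
```

```text
t 10.45 p [0.4919 0.1956 0.0455] yaw 1.7395 F [ 2.03 -5.37 -2.08] T [-1.136 -0.207  0.016] w 0.215
origin est [0.4917 0.194  0.0205]
side [335.13541828 376.37453843] ring [326.01286458 298.50358728]
scene [654.32551262 310.69168376] ring [608.0932996 286.6220028]
```

View pics/look_d.png

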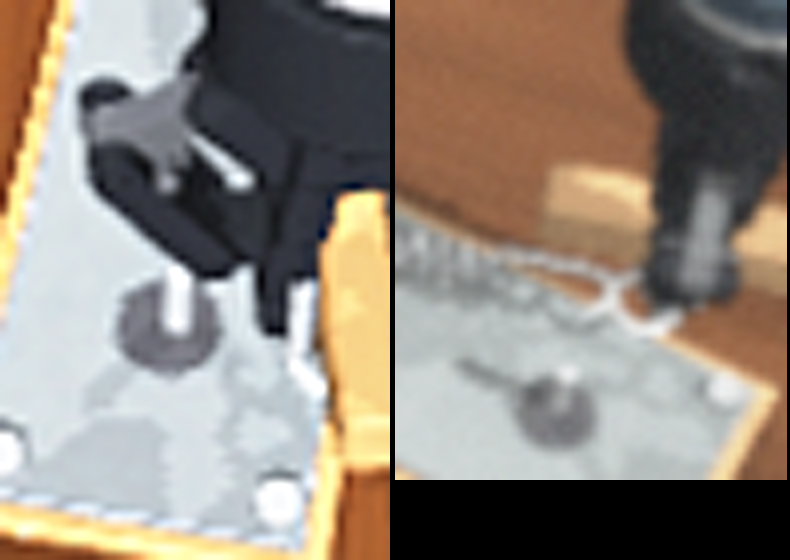

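Force is 5.6 N, so stretch is about 12–15 mm. I'll pull another 16 mm.

Emit:
servo_tool(deltas=[0.03, 0, 0, 0, 0, 0, 1, 0.05, 0, 0, 0, 0, 0, 1, 0.07, 0, 0, 0, 0, 0, 1, 0.09, 0, 0, 0, 0, 0, 1, 0.11, 0, 0, 0, 0, 0, 1, 0.13, 0, 0, 0, 0, 0, 1, 0.133, 0, 0, 0, 0, 0, 1, 0.133, 0, 0, 0, 0, 0, 1])

```text
clock: 11.35
ee_pos: [0.4893, 0.21, 0.0455]
tool_rot: [[-0.167, 0.986, 0.0], [0.986, 0.167, -0.004], [-0.004, -0.0, -1.0]]
ft_force: [1.5, -8.9, -0.9]
width: 0.218
```

```bash
python3 look.py e;python3 - <<'E'
from h import *
st();st()
w=env.capture('wrist');cv2.imwrite('pics/w_e.png',w)
b=cv2.imread('pics/scene_e.png');cv2.imwrite('pics/ze.png',cv2.resize(b[165:215,280:345],None,fx=12,fy=12,interpolation=cv2.INTER_CUBIC))
E
```

```text
t 11.35 p [0.4893 0.21   0.0455] yaw 1.7388 F [ 1.53 -8.93 -0.94] T [-1.931 -0.341  0.051] w 0.218
origin est [0.4891 0.2083 0.0205]
side [344.96901458 427.46117163] ring [326.01286458 298.50358728]
scene [696.64968674 319.25908442] ring [608.0932996 286.6220028]
t 11.45 p [0.4893 0.2099 0.0454] yaw 1.7387 F [ 0.08 -8.79 -1.56] T [-1.962 -0.356 -0.025] w 0.217
t 11.45 p [0.4893 0.2099 0.0454] yaw 1.7387 F [ 0.08 -8.79 -1.56] T [-1.962 -0.356 -0.025] w 0.217
```

View pics/ze.png

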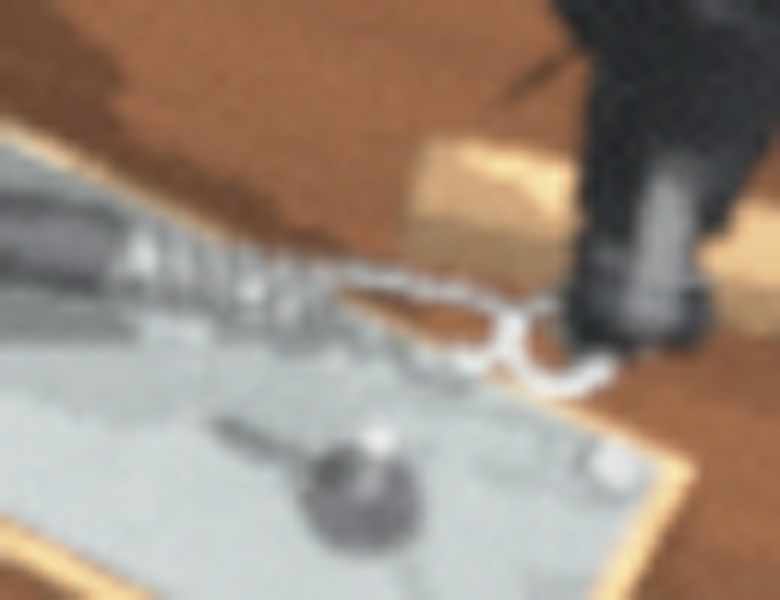

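View pics/w_e.png

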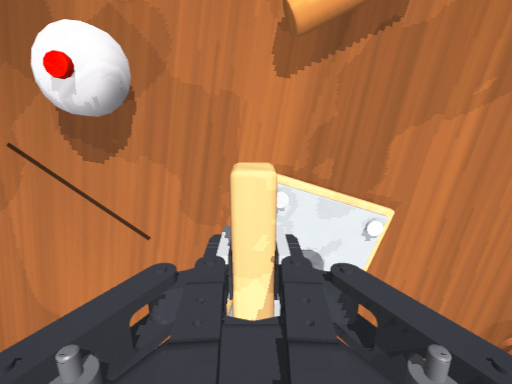

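Force is 8.9 N, so stretch is about 27 mm, which agrees with the geometry. Next I'll add 2.5 mm and swing in an arc about the pivot, stopping first just before the tip reaches the post.

```bash
cat >> h.py <<'E'
PIV=np.array([.5172,.0456])
AX=np.array([-.0015,-.0005])
def tcp(r,th,z=.046):
    R=Rdown(th);a=PIV+r*np.array([np.cos(th),np.sin(th)])
    return np.append(a-R[:2,:2]@AX,z),R
def pol(p,R):
    a=np.array(p[:2])+R[:2,:2]@AX-PIV;return np.hypot(*a)*1000,np.arctan2(a[1],a[0])
E
python3 - <<'E'
from h import *
p0=np.array([.4888,.2123,.046]);R0=Rdown(1.74);print(pol(p0,R0))
for th in(1.735,1.71,1.68,1.65,1.62,1.59,1.57,1.56):
  print(th,go(p0,R0,*tcp(.1703,th)))
E
```

```text
(np.float64(167.60240734012413), np.float64(1.7425212678041055))
1.735 ([0.0224, 0.0107, 0.0], [0.0, 0.0, 0.0016])
1.71 ([0.0217, 0.0465, 0.0], [0.0, 0.0, 0.0095])
1.68 ([0.0197, 0.0894, 0.0], [0.0, 0.0, 0.0191])
1.65 ([0.0163, 0.1322, 0.0], [0.0, 0.0, 0.0286])
1.62 ([0.0117, 0.1749, 0.0], [0.0, 0.0, 0.0382])
1.59 ([0.0058, 0.2174, 0.0], [0.0, 0.0, 0.0477])
1.57 ([0.0011, 0.2457, 0.0], [0.0, 0.0, 0.0541])
1.56 ([-0.0014, 0.2598, 0.0], [0.0, 0.0, 0.0573])
```

Emit:
servo_tool(deltas=[0.022, 0.01, 0, 0, 0, 0.002, 1, 0.022, 0.047, 0, 0, 0, 0.0095, 1, 0.02, 0.09, 0, 0, 0, 0.019, 1, 0.016, 0.132, 0, 0, 0, 0.0286, 1, 0.012, 0.175, 0, 0, 0, 0.038, 1, 0.006, 0.217, 0, 0, 0, 0.0477, 1, 0.001, 0.246, 0, 0, 0, 0.054, 1, -0.0014, 0.26, 0, 0, 0, 0.0573, 1, -0.0014, 0.26, 0, 0, 0, 0.0573, 1])

```text
clock: 12.4
ee_pos: [0.5195, 0.2145, 0.0452]
tool_rot: [[0.013, 1.0, -0.001], [1.0, -0.013, -0.005], [-0.005, -0.001, -1.0]]
ft_force: [0.5, -8.3, 0.2]
width: 0.22
```

```bash
cat > look2.py <<'E'
from h import *
import sys
k=sys.argv[1]
o=st();print('pol',pol(o['ee_pos'],o['tool_rot']))
b=env.capture('scene');a=env.capture('side');cv2.imwrite(f'pics/scene_{k}.png',b);cv2.imwrite(f'pics/side_{k}.png',a)
h=np.zeros((600,800,3),np.uint8)
h[:600,:400]=cv2.resize(b[165:225,290:330],None,fx=10,fy=10,interpolation=cv2.INTER_CUBIC)
h[:600,400:]=cv2.resize(a[225:285,255:295],None,fx=10,fy=10,interpolation=cv2.INTER_CUBIC)
cv2.imwrite(f'pics/l2_{k}.png',h)
E
python3 look2.py f
```

```text
t 12.4 p [0.5195 0.2145 0.0452] yaw 1.5582 F [ 0.55 -8.31  0.24] T [-2.111 -0.051  0.015] w 0.22
pol (np.float64(167.43337105505054), np.float64(1.559974800243254))
```

View pics/l2_f.png

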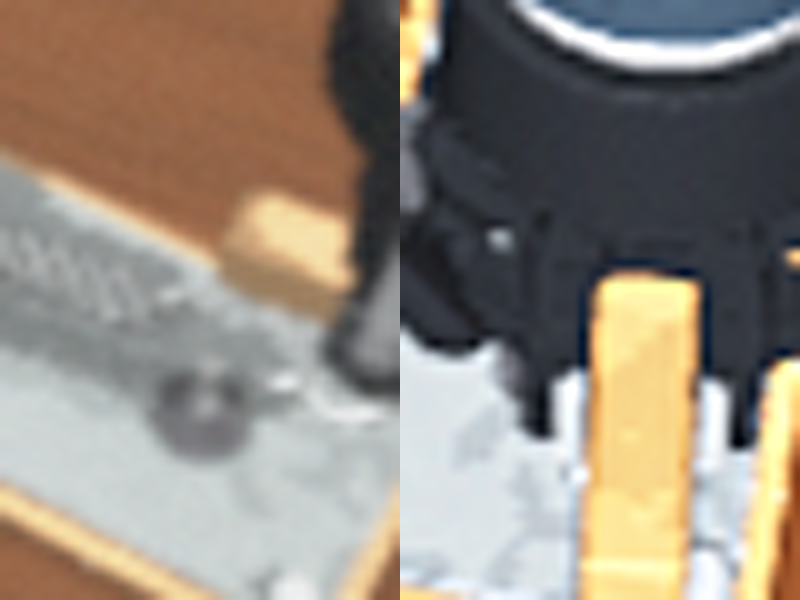

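The tip shows at (318.5,203) in the scene view, outward of the post at (310.5,205), so it clears. Swinging on.

```bash
python3 - <<'E'
from h import *
p0,R0=tcp(.1703,1.56)
for th in(1.54,1.52,1.50,1.48,1.47,1.46):
  print(th,go(p0,R0,*tcp(.1705,th)))
E
```

```text
1.54 ([0.0013, 0.0287, 0.0], [0.0, 0.0, 0.0064])
1.52 ([0.0004, 0.0573, 0.0], [0.0, 0.0, 0.0127])
1.5 ([-0.0012, 0.0859, 0.0], [0.0, 0.0, 0.0191])
1.48 ([-0.0033, 0.1145, 0.0], [0.0, 0.0, 0.0255])
1.47 ([-0.0045, 0.1288, 0.0], [0.0, 0.0, 0.0286])
1.46 ([-0.0059, 0.1431, 0.0], [0.0, 0.0, 0.0318])
```

Emit:
servo_tool(deltas=[0.001, 0.029, 0, 0, 0, 0.0064, 1, 0, 0.057, 0, 0, 0, 0.0127, 1, -0.001, 0.086, 0, 0, 0, 0.019, 1, -0.003, 0.1145, 0, 0, 0, 0.0255, 1, -0.0045, 0.129, 0, 0, 0, 0.0286, 1, -0.006, 0.143, 0, 0, 0, 0.0318, 1, -0.006, 0.143, 0, 0, 0, 0.0318, 1])

```text
clock: 13.2
ee_pos: [0.536, 0.2135, 0.045]
tool_rot: [[0.112, 0.994, -0.002], [0.994, -0.112, -0.005], [-0.005, -0.002, -1.0]]
ft_force: [-1.2, -9.4, -0.1]
width: 0.221
```

```bash
python3 look2.py g
```

```text
t 13.2 p [0.536  0.2135 0.045 ] yaw 1.4583 F [-1.21 -9.39 -0.13] T [-2.063  0.25  -0.01 ] w 0.221
pol (np.float64(167.48035964591307), np.float64(1.4620455559671894))
```

View pics/l2_g.png

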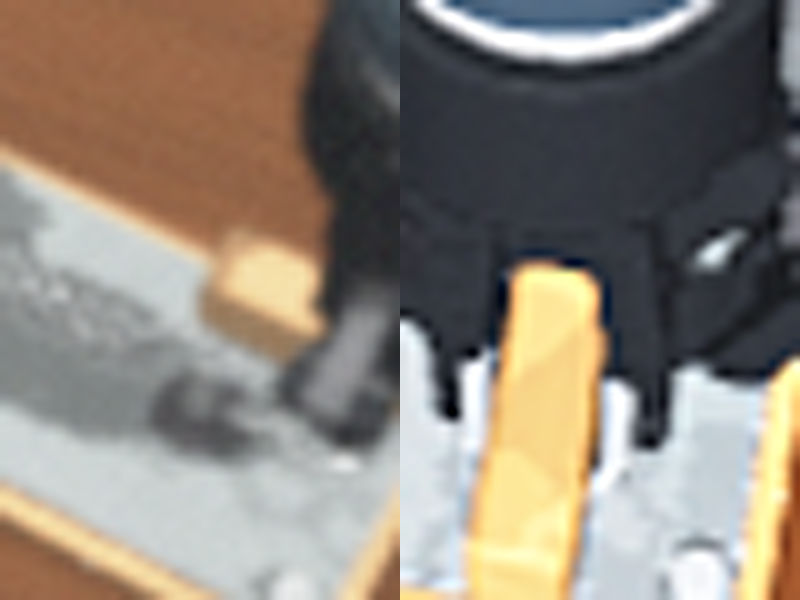

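```bash
python3 - <<'E'
from h import *
p0,R0=tcp(.1705,1.46)
for th in(1.45,1.445,1.44):
  print(th,go(p0,R0,*tcp(.1705,th)))
b=cv2.imread('pics/scene_g.png');z=cv2.resize(b[193:217,298:330],None,fx=24,fy=24,interpolation=cv2.INTER_CUBIC)
z=cv2.convertScaleAbs(z,alpha=1.6,beta=-120);cv2.imwrite('pics/zg.png',z)
for n,q in(('post',[.5325,.1732,.038]),('bend',np.append(PIV+.1425*np.array([np.cos(1.462),np.sin(1.462)]),.03)),('tip',np.append(PIV+.1375*np.array([np.cos(1.462),np.sin(1.462)])+.008*np.array([np.sin(1.462),-np.cos(1.462)]),.03))):
  print(n,(proj(cam('scene'),q)+[.1,.8]-[298,193])*24+12)
E
```

```text
1.45 ([-0.0001, 0.0143, 0.0], [0.0, 0.0, 0.0032])
1.445 ([-0.0002, 0.0215, 0.0], [0.0, 0.0, 0.0048])
1.44 ([-0.0004, 0.0287, 0.0], [0.0, 0.0, 0.0064])
post [319.62441596 195.21764959]
bend [429.722553   275.00346473]
tip [358.14856517 311.04668334]
```

View pics/zg.png

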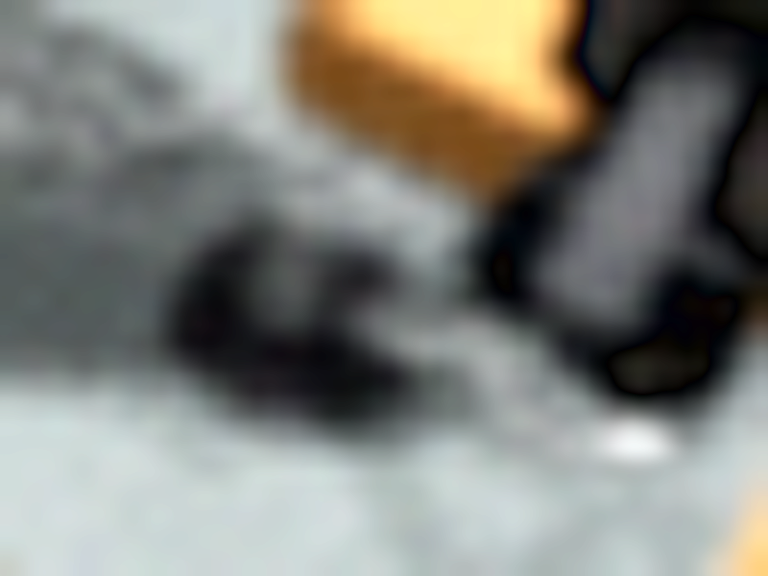

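The tip is at about (370,315) in the crop, against (358,311) predicted, so it has passed beyond the post. I'll swing a little farther to feel for the shank.

Emit:
servo_tool(deltas=[0, 0.0143, 0, 0, 0, 0.003, 1, 0, 0.0215, 0, 0, 0, 0.005, 1, 0, 0.0287, 0, 0, 0, 0.0064, 1, 0, 0.0287, 0, 0, 0, 0.0064, 1])

```text
clock: 13.7
ee_pos: [0.5392, 0.2131, 0.045]
tool_rot: [[0.132, 0.991, -0.003], [0.991, -0.132, -0.005], [-0.005, -0.002, -1.0]]
ft_force: [-1.2, -8.7, 0.0]
width: 0.218
```

```bash
python3 - <<'E'
from h import *
o=st();r,th=pol(o['ee_pos'],o['tool_rot']);f=o['ft_force'][:2];print(r,th,'Frad',f@[np.cos(th),np.sin(th)],'Flat(+y)',f@[-np.sin(th),np.cos(th)])
E
```

```text
t 13.7 p [0.5392 0.2131 0.045 ] yaw 1.4384 F [-1.17 -8.67  0.01] T [-2.108  0.216 -0.027] w 0.218
167.4898770292292 1.4431050887452452 Frad -8.750496878081837 Flat(+y) 0.05606857910153292
```

Emit:
servo_tool(deltas=[0, 0.0143, 0, 0, 0, 0.003, 1, 0, 0.0215, 0, 0, 0, 0.005, 1, 0, 0.0215, 0, 0, 0, 0.005, 1])

```text
clock: 14.0
ee_pos: [0.5409, 0.2129, 0.0447]
tool_rot: [[0.147, 0.989, -0.004], [0.989, -0.147, -0.004], [-0.005, -0.003, -1.0]]
ft_force: [-2.4, -8.3, 0.7]
width: 0.216
```

```bash
cat > f.py <<'E'
from h import *
o=st();r,th=pol(o['ee_pos'],o['tool_rot']);f=o['ft_force'][:2];print(r,th,'Frad',f@[np.cos(th),np.sin(th)],'Flat(+y)',f@[-np.sin(th),np.cos(th)],'Tratio-cot',-o['torque'][1]/o['torque'][0]-1/np.tan(th))
E
python3 f.py
```

```text
t 14.0 p [0.5409 0.2129 0.0447] yaw 1.4228 F [-2.35 -8.29  0.67] T [-2.036  0.49  -0.028] w 0.216
167.47331425093816 1.4328473561382566 Frad -8.533099310023411 Flat(+y) 1.1890503286933995 Tratio-cot 0.10191002308095792
```

The shank meets the post at θ of about 1.435. I predicted 1.436 from the measured post position, so the post is inside the hook. Now easing back.

```bash
python3 - <<'E'
from h import *
p,R=tcp(.1705,1.46)
def ap(p,R,d,r):
    return p+R@(np.array(d)*.12), R@Ro.from_rotvec(np.array(r)*np.pi).as_matrix()
p,R=ap(p,R,[0,.0287,0],[0,0,.0064]);p,R=ap(p,R,[0,.0215,0],[0,0,.005])
print(p,pol(p,R))
for r,th in((.1690,1.428),(.1675,1.433),(.1655,1.438),(.1635,1.442),(.1615,1.446),(.16,1.448)):
  print(r,th,go(p,R,*tcp(r,th)))
p,R=tcp(.16,1.448)
for r,th in((.159,1.449),(.155,1.4515),(.152,1.4515),(.149,1.4515),(.1435,1.4515)):
  print(r,th,go(p,R,*tcp(r,th)))
E
```

```text
[0.54269575 0.21577251 0.046     ] (np.float64(170.5715047542947), np.float64(1.4249923414140557))
0.169 1.428 ([-0.0131, -0.0043, 0.0], [0.0, 0.0, -0.0012])
0.1675 1.433 ([-0.0256, -0.0113, 0.0], [0.0, 0.0, -0.0028])
0.1655 1.438 ([-0.0423, -0.0181, 0.0], [0.0, 0.0, -0.0044])
0.1635 1.442 ([-0.0591, -0.0233, 0.0], [0.0, 0.0, -0.0057])
0.1615 1.446 ([-0.0758, -0.0285, 0.0], [0.0, 0.0, -0.0069])
0.16 1.448 ([-0.0884, -0.0309, 0.0], [0.0, 0.0, -0.0076])
0.159 1.449 ([-0.0083, -0.0013, 0.0], [0.0, 0.0, -0.0003])
0.155 1.4515 ([-0.0417, -0.0046, 0.0], [0.0, 0.0, -0.0011])
0.152 1.4515 ([-0.0667, -0.0045, 0.0], [0.0, 0.0, -0.0011])
0.149 1.4515 ([-0.0917, -0.0044, 0.0], [0.0, 0.0, -0.0011])
0.1435 1.4515 ([-0.1375, -0.0042, 0.0], [0.0, 0.0, -0.0011])
```

Emit:
servo_tool(deltas=[-0.013, -0.004, 0, 0, 0, -0.001, 1, -0.0256, -0.011, 0, 0, 0, -0.003, 1, -0.042, -0.018, 0, 0, 0, -0.0044, 1, -0.059, -0.023, 0, 0, 0, -0.0057, 1, -0.076, -0.0285, 0, 0, 0, -0.007, 1, -0.0884, -0.031, 0, 0, 0, -0.0076, 1, -0.0884, -0.031, 0, 0, 0, -0.0076, 1])

```text
clock: 14.7
ee_pos: [0.5366, 0.2037, 0.0451]
tool_rot: [[0.124, 0.992, -0.002], [0.992, -0.124, -0.003], [-0.003, -0.002, -1.0]]
ft_force: [-0.4, -6.3, 0.3]
width: 0.222
```

```bash
python3 f.py
```

```text
t 14.7 p [0.5366 0.2037 0.0451] yaw 1.4469 F [-0.43 -6.33  0.26] T [-1.518  0.179  0.015] w 0.222
157.78906493351553 1.4516515761613147 Frad -6.332351421314407 Flat(+y) -0.3262682794867838 Tratio-cot -0.0015949907992595658
```

Stretch is about 18 mm at 6.3 N, consistent with the spring. I'll ease onto the post at about 1 mm per row.

Emit:
servo_tool(deltas=[-0.008, -0.001, 0, 0, 0, 0, 1, -0.016, -0.002, 0, 0, 0, -0.001, 1, -0.024, -0.003, 0, 0, 0, -0.001, 1, -0.032, -0.004, 0, 0, 0, -0.001, 1, -0.04, -0.0045, 0, 0, 0, -0.001, 1, -0.048, -0.0045, 0, 0, 0, -0.001, 1, -0.048, -0.0045, 0, 0, 0, -0.001, 1])

```text
clock: 15.4
ee_pos: [0.5356, 0.1987, 0.0452]
tool_rot: [[0.12, 0.993, -0.002], [0.993, -0.12, -0.001], [-0.002, -0.002, -1.0]]
ft_force: [-0.6, -4.8, -0.2]
width: 0.217
```

```bash
python3 f.py
```

```text
t 15.4 p [0.5356 0.1987 0.0452] yaw 1.4504 F [-0.55 -4.81 -0.17] T [-1.297  0.098 -0.028] w 0.217
152.69948220798028 1.4541587010219248 Frad -4.846570420338153 Flat(+y) -0.011391650191433665 Tratio-cot -0.04174396835070042
```

Emit:
servo_tool(deltas=[-0.006, 0, 0, 0, 0, 0, 1, -0.012, 0, 0, 0, 0, 0, 1, -0.018, 0, 0, 0, 0, 0, 1, -0.024, 0, 0, 0, 0, 0, 1, -0.024, 0, 0, 0, 0, 0, 1])

```text
clock: 15.9
ee_pos: [0.5356, 0.1967, 0.0453]
tool_rot: [[0.12, 0.993, -0.001], [0.993, -0.12, 0.0], [0.0, -0.001, -1.0]]
ft_force: [-0.1, -3.7, -2.0]
width: 0.219
```

```bash
python3 f.py
```

```text
t 15.9 p [0.5356 0.1967 0.0453] yaw 1.4509 F [-0.11 -3.69 -1.96] T [-0.894  0.246  0.005] w 0.219
150.73523346991936 1.4528215720467188 Frad -3.6799205404631867 Flat(+y) -0.33033722341678406 Tratio-cot 0.15661566763076368
```

The force now falls faster than the spring alone would give, so the post is taking the load. Continuing to ease.

Emit:
servo_tool(deltas=[-0.006, 0, 0, 0, 0, 0, 1, -0.012, 0, 0, 0, 0, 0, 1, -0.018, 0, 0, 0, 0, 0, 1, -0.024, 0, 0, 0, 0, 0, 1, -0.024, 0, 0, 0, 0, 0, 1])

```text
clock: 16.4
ee_pos: [0.5364, 0.1943, 0.0458]
tool_rot: [[0.119, 0.993, 0.001], [0.993, -0.119, 0.001], [0.001, 0.001, -1.0]]
ft_force: [-0.0, 0.4, -1.7]
width: 0.217
```

```bash
python3 f.py
```

```text
t 16.4 p [0.5364 0.1943 0.0458] yaw 1.4511 F [-0.01  0.4  -1.72] T [ 0.004 -0.    -0.037] w 0.217
148.39750951982012 1.4457444778516424 Frad 0.3941963973565545 Flat(+y) 0.05817807893273395 Tratio-cot -0.012067227620974258
```

The pull is now zero at an axis radius of 148.4 mm, while the slack spring would be at 139 mm, so the post holds the hook. I'll centre the shank in the ring and lift out.

Emit:
servo_tool(deltas=[-0.015, 0, 0, 0, 0, 0, 1, -0.03, 0, 0, 0, 0, 0, 1, -0.045, 0, 0, 0, 0, 0, 1, -0.05, 0, 0, 0, 0, 0, 1, -0.05, 0, 0, 0, 0, 0, 1])

```text
clock: 16.9
ee_pos: [0.5352, 0.1877, 0.0456]
tool_rot: [[0.12, 0.993, 0.0], [0.993, -0.12, -0.0], [-0.0, 0.0, -1.0]]
ft_force: [0.1, 0.6, -2.0]
width: 0.222
```

```bash
python3 f.py; python3 look2.py h
```

```text
t 16.9 p [0.5352 0.1877 0.0456] yaw 1.4507 F [ 0.07  0.61 -2.  ] T [0.008 0.012 0.023] w 0.222
141.76519216775483 1.4483178253402924 Frad 0.6163945743184909 Flat(+y) 0.010000348368098181 Tratio-cot -1.6180775850729456
t 16.9 p [0.5352 0.1877 0.0456] yaw 1.4507 F [ 0.07  0.61 -2.  ] T [0.008 0.012 0.023] w 0.222
pol (np.float64(141.76519216775483), np.float64(1.4483178253402924))
```

View pics/l2_h.png

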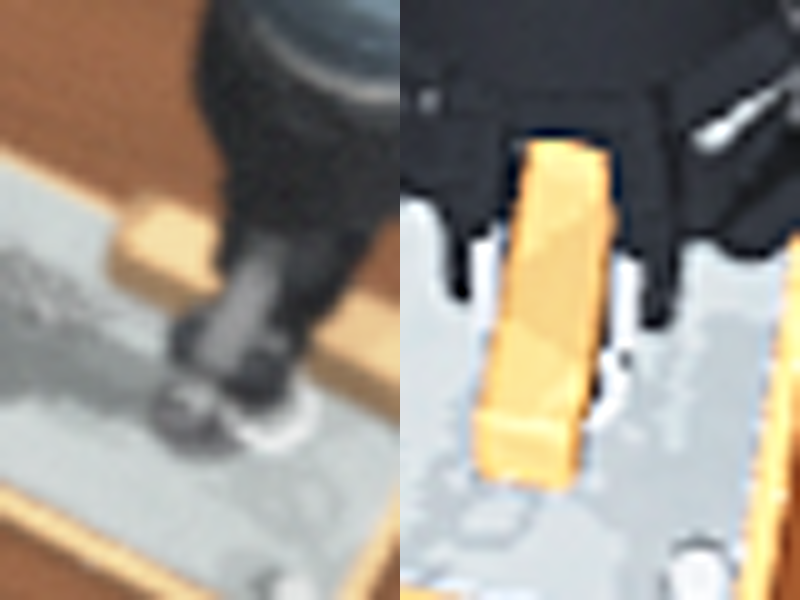

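Emit:
servo_tool(deltas=[0, 0, -0.04, 0, 0, 0, 1, 0, 0, -0.08, 0, 0, 0, 1, 0, 0, -0.12, 0, 0, 0, 1, 0, 0, -0.15, 0, 0, 0, 1, 0, 0, -0.15, 0, 0, 0, 1])

```text
clock: 17.5
ee_pos: [0.5359, 0.1881, 0.0645]
tool_rot: [[0.12, 0.993, 0.002], [0.993, -0.12, 0.0], [0.0, 0.002, -1.0]]
ft_force: [0.0, -0.8, -0.6]
width: 0.218
```

```bash
python3 f.py
```

```text
t 17.5 p [0.5359 0.1881 0.0645] yaw 1.451 F [ 0.03 -0.84 -0.56] T [ 0.024 -0.073 -0.015] w 0.218
142.18923431668358 1.4434168989157303 Frad -0.8273549123327247 Flat(+y) -0.13669568736798537 Tratio-cot 2.8726520097752797
```

Emit:
servo_tool(deltas=[0, 0, -0.2, 0, 0, 0, 1, 0, 0, -0.5, 0, 0, 0, 1, 0, 0, -0.8, 0, 0, 0, 1, -0.35, 0, -0.8, 0, 0, 0, 1, -0.7, 0, -0.8, 0, 0, 0, 1, -0.95, 0, -0.8, 0, 0, 0, 1, -0.95, 0, -0.8, 0, 0, 0, 1, -0.95, 0, -0.8, 0, 0, 0, 1])

```text
clock: 18.3
ee_pos: [0.5215, 0.0743, 0.1596]
tool_rot: [[0.121, 0.993, 0.0], [0.993, -0.121, 0.0], [0.0, -0.0, -1.0]]
ft_force: [0.6, -0.2, -1.1]
width: 0.216
```

```bash
python3 - <<'E'
from h import *
o=st();np.savez('w7.npz',**{k:o[k] for k in('ee_pos','tool_rot')})
w=env.capture('wrist')
cv2.imwrite('pics/w7.png',w);cv2.imwrite('pics/z13.png',cv2.resize(w[0:200,150:350],None,fx=3,fy=3,interpolation=cv2.INTER_CUBIC))
E
```

```text
t 18.3 p [0.5215 0.0743 0.1596] yaw 1.4494 F [ 0.55 -0.17 -1.13] T [0.037 0.017 0.006] w 0.216
```

View pics/z13.png

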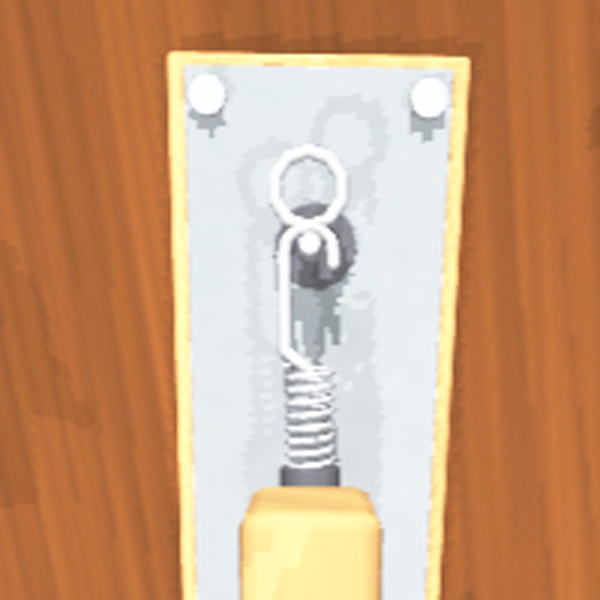

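View pics/w7.png

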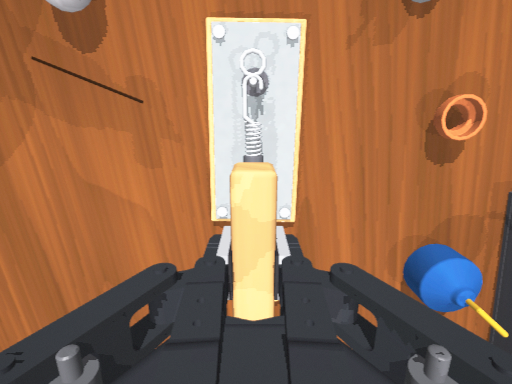

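The wrist view shows the hook fully seated. The post top at (253,81) lies inside the bend, the spring is straight along the plate, and the ring at (252,62) is free. The bar's front end is still at row 163, so it has not slipped in the grip. Heading back to the stand.

```bash
python3 - <<'E'
from h import *
o=st();p0=np.array(o['ee_pos']);p1=np.array([.565,-.2075,.134]);a=p0;A=Rdown(1.4505)
for f in(.33,.67,1):
  q=p0+(p1-p0)*f
  if f<1:q[2]=.16
  R=Rdown(1.4505+(1.759-1.4505)*f);print(go(a,A,q,R));a=q;A=R
E
```

```text
t 18.35 p [0.5216 0.075  0.1596] yaw 1.4507 F [ 0.15 -0.4  -0.88] T [ 0.042 -0.05   0.024] w 0.219
([-0.7569, 0.2117, -0.0036], [0.0, 0.0, -0.0324])
([-0.798, 0.1377, 0.0], [0.0, 0.0, -0.0334])
([-0.7842, 0.0519, 0.2167], [0.0, 0.0, -0.0324])
```

Emit:
servo_tool(deltas=[-0.35, 0.1, 0, 0, 0, -0.0324, 1, -0.757, 0.212, 0, 0, 0, -0.0324, 1, -0.757, 0.212, 0, 0, 0, -0.0324, 1])

```text
clock: 18.65
ee_pos: [0.5376, -0.0224, 0.1596]
tool_rot: [[0.023, 1.0, 0.002], [1.0, -0.023, -0.003], [-0.003, 0.002, -1.0]]
ft_force: [-0.4, -0.1, -1.2]
width: 0.219
```

Emit:
servo_tool(deltas=[-0.35, 0.07, 0, 0, 0, -0.0334, 1, -0.798, 0.138, 0, 0, 0, -0.0334, 1, -0.798, 0.138, 0, 0, 0, -0.0334, 1])

```text
clock: 18.95
ee_pos: [0.5524, -0.1182, 0.1595]
tool_rot: [[-0.083, 0.997, 0.002], [0.997, 0.083, -0.003], [-0.003, 0.001, -1.0]]
ft_force: [0.3, 1.0, -1.3]
width: 0.223
```

Emit:
servo_tool(deltas=[-0.35, 0.02, 0, 0, 0, -0.0324, 1, -0.7, 0.052, 0, 0, 0, -0.0324, 1, -0.784, 0.052, 0.1, 0, 0, -0.0324, 1, -0.784, 0.052, 0.217, 0, 0, -0.0324, 1, -0.784, 0.052, 0.217, 0, 0, -0.0324, 1, -0.784, 0.052, 0.217, 0, 0, -0.0324, 1, -0.784, 0.052, 0.217, 0, 0, -0.0324, 1])

```text
clock: 19.65
ee_pos: [0.5657, -0.2066, 0.1342]
tool_rot: [[-0.189, 0.982, 0.001], [0.982, 0.189, -0.0], [-0.0, 0.001, -1.0]]
ft_force: [0.0, 0.1, -1.4]
width: 0.219
```

```bash
python3 - <<'E'
from h import *
o=st()
a=env.capture('side');b=env.capture('scene');w=env.capture('wrist')
cv2.imwrite('pics/w8.png',w)
h=np.zeros((560,790,3),np.uint8)
h[:500,:395]=cv2.resize(a[55:155,225:304],None,fx=5,fy=5,interpolation=cv2.INTER_CUBIC)
h[:450,395:785]=cv2.resize(b[110:200,140:218],None,fx=5,fy=5,interpolation=cv2.INTER_CUBIC)
cv2.imwrite('pics/z14.png',h)
o=st()
print(go(np.array(o['ee_pos']),o['tool_rot'],[.565,-.2078,.0390],Rdown(1.759)))
E
```

```text
t 19.65 p [ 0.5657 -0.2066  0.1342] yaw 1.7609 F [ 0.01  0.09 -1.41] T [-0.01   0.068 -0.023] w 0.219
t 19.8 p [ 0.5657 -0.2073  0.1344] yaw 1.7602 F [ 0.78 -0.85 -2.26] T [-0.058  0.04  -0.015] w 0.218
([-0.0018, -0.0076, 0.7952], [0.0004, 0.0003, 0.0004])
```

View pics/z14.png

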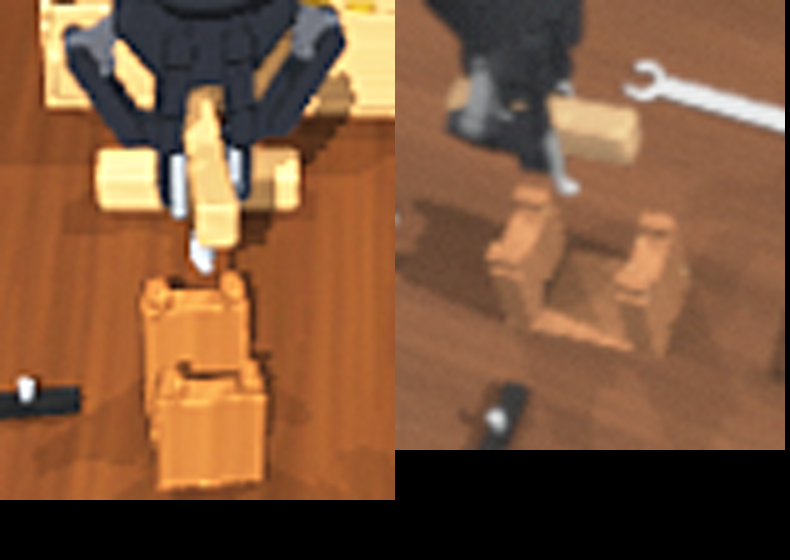

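View pics/w8.png

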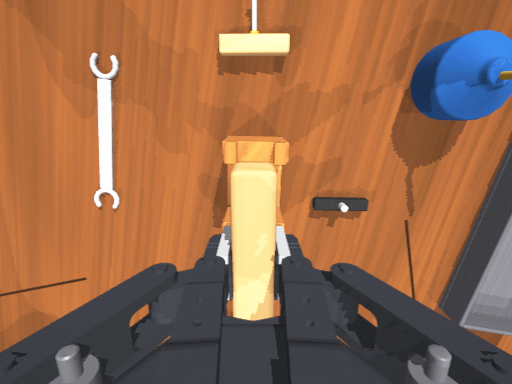

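The views are practically the same as just after the lift, with the stand at the same pixels. Lowering, slowly at the end.

Emit:
servo_tool(deltas=[0, -0.004, 0.2, 0, 0, 0, 1, -0.002, -0.004, 0.4, 0, 0, 0, 1, -0.002, -0.004, 0.55, 0, 0, 0, 1, -0.002, -0.004, 0.65, 0, 0, 0, 1, -0.002, -0.004, 0.72, 0, 0, 0, 1, -0.002, -0.004, 0.76, 0, 0, 0, 1, -0.002, -0.004, 0.76, 0, 0, 0, 1, -0.002, -0.004, 0.76, 0, 0, 0, 1])

```text
clock: 20.6
ee_pos: [0.5653, -0.2084, 0.0431]
tool_rot: [[-0.187, 0.982, 0.001], [0.982, 0.187, -0.001], [-0.001, 0.001, -1.0]]
ft_force: [-0.1, 0.0, -1.5]
width: 0.219
```

```bash
python3 f.py
```

```text
t 20.6 p [ 0.5653 -0.2084  0.0431] yaw 1.7594 F [-0.12  0.01 -1.53] T [-0.036 -0.016  0.036] w 0.219
259.9978657409608 -1.3854731298217995 Frad -0.03522633847220056 Flat(+y) -0.11286663988553625 Tratio-cot -0.26875698084701327
```

Now 4 mm more, until the stand carries the bar.

Emit:
servo_tool(deltas=[0, 0, 0.01, 0, 0, 0, 1, 0, 0, 0.02, 0, 0, 0, 1, 0, 0, 0.028, 0, 0, 0, 1, 0, 0, 0.034, 0, 0, 0, 1, 0, 0, 0.034, 0, 0, 0, 1])

```text
clock: 21.1
ee_pos: [0.5649, -0.2082, 0.0389]
tool_rot: [[-0.188, 0.982, 0.001], [0.982, 0.188, -0.0], [-0.0, 0.0, -1.0]]
ft_force: [-1.5, 0.1, 3.2]
width: 0.214
```

```bash
python3 f.py
```

```text
t 21.1 p [ 0.5649 -0.2082  0.0389] yaw 1.7595 F [-1.47  0.12  3.22] T [0.141 0.269 0.013] w 0.214
259.7117073891484 -1.3868954666979152 Frad -0.38357662761022715 Flat(+y) -1.4259626662187816 Tratio-cot -1.7211977626489972
```

The bar rests on the stand, with about 3 N upward. Release and rise.

Emit:
servo_tool(deltas=[0, 0, 0, 0, 0, 0, 0.3, 0, 0, 0, 0, 0, 0, -0.2, 0, 0, 0, 0, 0, 0, -1, 0, 0, 0, 0, 0, 0, -1, 0, 0, 0, 0, 0, 0, -1, 0, 0, 0, 0, 0, 0, -1], squeeze=20)

```text
clock: 21.7
ee_pos: [0.5648, -0.2081, 0.0383]
tool_rot: [[-0.187, 0.982, 0.0], [0.982, 0.187, -0.0], [-0.0, 0.0, -1.0]]
ft_force: [-0.3, 0.2, 0.3]
width: 1.001
```

Emit:
servo_tool(deltas=[0, 0, -0.2, 0, 0, 0, -1, 0, 0, -0.5, 0, 0, 0, -1, 0, 0, -0.9, 0, 0, 0, -1, 0, 0, -1, 0, 0, 0, -1, 0, 0, -1, 0, 0, 0, -1, 0, 0, -1, 0, 0, 0, -1])

```text
clock: 22.3
ee_pos: [0.5643, -0.2079, 0.1572]
tool_rot: [[-0.188, 0.982, -0.001], [0.982, 0.188, 0.0], [0.001, -0.001, -1.0]]
ft_force: [-0.6, -0.4, -0.5]
width: 0.998
```

```bash
python3 - <<'E'
from h import *
o=st()
a=env.capture('side');b=env.capture('scene');w=env.capture('wrist')
cv2.imwrite('pics/w9.png',w);cv2.imwrite('pics/scene_fin.png',b)
h=np.zeros((560,790,3),np.uint8)
h[:500,:395]=cv2.resize(a[55:155,225:304],None,fx=5,fy=5,interpolation=cv2.INTER_CUBIC)
h[:450,395:785]=cv2.resize(b[110:200,140:218],None,fx=5,fy=5,interpolation=cv2.INTER_CUBIC)
cv2.imwrite('pics/z15.png',h)
E
```

```text
t 22.3 p [ 0.5643 -0.2079  0.1572] yaw 1.7594 F [-0.61 -0.43 -0.51] T [ 0.053 -0.007  0.014] w 0.998
```

View pics/z15.png

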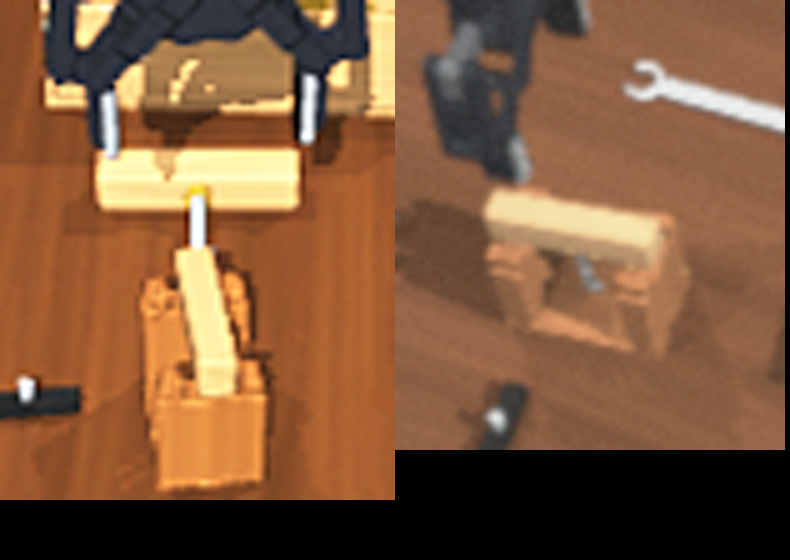

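View pics/w9.png

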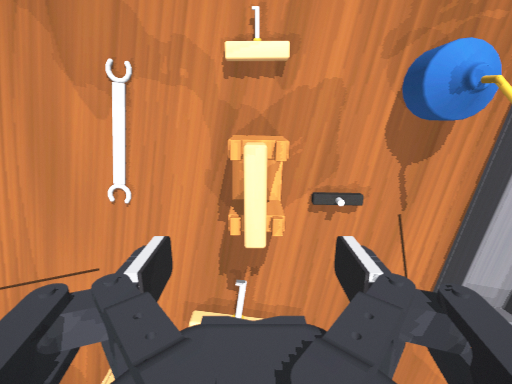

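View pics/scene_fin.png

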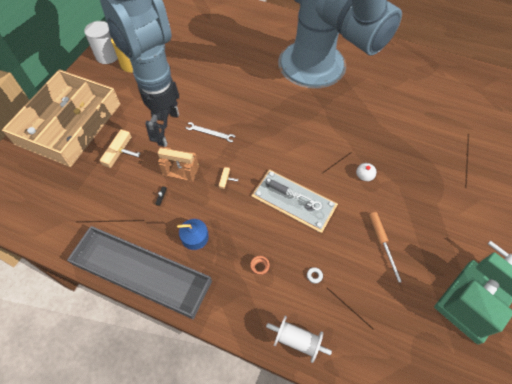

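The puller hangs in the stand as before. The hook is on the post at scene (312,204), the bystanders are at their starting pixels, and the gripper is clear and open. Handing in.

```bash
python3 - <<'E'
from h import *
env.close_job()
E
```

```text
the job is handed in; nothing more can be done
```

The brake return spring is on its anchor post, the puller is back in its stand, and the job is handed in at about 22.3 s on the robot clock.

**What I did:**
1. I lifted the 94 mm puller from the stand and hooked it into the ring.
2. I stretched the spring to about 28–29 mm (peak measured pull about 9.5 N), well under the 40 mm limit.
3. I swung the hook until its shank touched the post, with about 1.2 N sideways. That was within about 1 mm of where I predicted.
4. I eased it back at about 1 mm per row until the post took the load.
5. I took the puller out of the ring and hung it back in the stand.

**Last checks:**
- **Hook:** before I returned the puller, the wrist picture showed the post inside the bend and the spring straight along the plate. The pull had dropped to zero about 9 mm beyond the slack position, so the post is holding it. The final scene picture still shows the hook on the post.
- **Puller:** the bar lies between the stand's lips with the toe on the same side as before.
- **Other things on the bench:** all look to be where they started. I compared the final pictures by eye and did not measure them.

**What disagreed:**
- **Fingertips:** they are about 36 mm farther back from the TCP than the description says. My first grip therefore closed on air above the bar and moved nothing. I measured the offset and gripped again.
- **Plate origin:** the pivot and adjuster disc sit about 8 mm toward the pivot end of the plate compared with the given positions. I used the measured ones.
- **Stretch figure:** it comes from geometry and force, which agreed within about 3 mm; I had no direct reading.

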